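# Clamp an LED driver in the marking nest with its tension spring

## Task

Load the LED driver that lies by itself on the bench into the marking nest: tilt it so that one end goes in under the overhanging lip, then level it flat on the nest's floor. After that take the tension spring from its stand, hook its pin into the hole of the nest, stretch the spring across the driver and drop its eye right down over the post on the other side, then let go. Leave the terminal strip, calliper, screwdriver and gauge block where they are.

Things in the scene. Friction and masses are not known exactly. Their poses are not given: they have to be found in the camera images.
- driver_centre (a point): Centre (half-way up) of the loose grey ribbed LED driver: box 64 mm (x) by 122 mm (y, long) by 39 mm (z, up), 0.42 kg, lying flat and alone on the bench, front left (four more in a stack at the back stay there). Grip it across the 64 mm. Either end may go first into the nest.
- nest: Fixed metal marking nest, dark plate 164 x 176 x 12 mm; origin mid-underside on the bench, z up, +x from heel to toe (away from the robot), y left. All nest offsets are along its axes. The driver, long side along x, finally lies with its centre at x = y = 0, 31.5 mm up; there is 4 to 5 mm play to each end, 3 mm to each side.
- nest_floor (a point): Middle of the cavity's floor, 12 mm above the bench; nest axes. Side rails 10 mm high above it, inner faces at y = +-35 mm, outer at +-42 mm, stand only at x = 19 to 49 mm and x = -61 to -31 mm: free room for fingers between. Heel stop 10 mm high, 56 mm wide, from x = -66 to -74 mm.
- lip_edge (a point): Middle of the lower edge of the overhanging steel lip (84 mm wide): x = +48 mm, 47 mm above the floor; top 55 mm above it. The lip runs from here to the toe wall, inner face x = +66 mm. Level, the driver fits neither straight down nor straight in: hold it toe down, heel up some 8 degrees (turned about +y), slide it +x under the lip, then level it.
- hole_mouth (a point): Centre of the mouth of a round hole, 13 mm wide (2 mm chamfer), 36 mm deep, straight down, in the top of a 28 x 28 mm pillar: at x = -46, y = +67.5 mm of the nest, 42 mm above its floor (driver's top: 39 mm). Nest axes.
- post_foot (a point): Foot of the post: upright steel pin, 9 mm thick, tapered, rising 11 mm above this point from the top of a like pillar at x = -46, y = -67.5 mm of the nest, 42 mm above its floor; 135 mm from the hole mouth along -y. Nest axes.
- tab (a point): Grip point of the spring's pull tab, an upright dark steel plate 12 mm thick (x), 28 mm along the spring (y), 46 mm high; the point is 14 mm below its top edge, 32 mm above the underside of eye and hook block. Rigid with the eye. Grip it across the 12 mm from above; the whole spring can be carried by it. Its +y runs along the spring from tab to hook pin; z up.
- eye (a point): Centre of the underside of the spring's eye: ring 30 mm outside, hole 16 mm, 10 mm thick; 27 mm from the tab point towards the pin (+y) and 32 mm lower. Finally it sits on the pillar round the post, underside at the post's foot.
- pin_tip (a point): Lower tip of the hook pin at the spring's far end: 8 mm thick, tapered, pointing down 30 mm from a block 22 x 24 x 16 mm; 135 mm from the tab along +y unstretched. The spring (0.15 kg, 17 mm thick, straight on a telescoping guide) is parked on a 46 mm high stand, pin in a 15 mm square hole, collar in a fork with 10 mm cheeks: lift it 50 mm straight up to free it.
- pull (a joint): Stretch of the spring (m): 0 at rest to 0.045; pulls 2 N at first, 6 N at 0.027, which brings the eye over the post. With the level spring held 16 mm above its final height the pin is 14 mm deep in the hole while the eye is 5 mm above the post's top: hook, stretch, then lower.
- terminal_strip: Bystander, to be left alone: white terminal strip, 20 x 61 mm, 21 mm high, lying on the bench; origin at its underside.
- calliper: Bystander, to be left alone: digital calliper, 200 mm long, 16 mm high, lying on the bench; origin at its underside.
- screwdriver: Bystander, to be left alone: screwdriver with blue handle, 180 mm long, 29 mm thick, lying on the bench; origin at its underside.
- gauge_block: Bystander, to be left alone: ground metal block 36 x 36 x 30 mm, lying on the bench; origin at its underside.

How it is judged (in metres and radians):
On the way, in this order (a step that is already met when the one before it is completed fails the run):
1. the driver lies level on the nest's floor, one end under the lip (x of driver_centre in the frame of nest between -0.0075 and 0.0075 m and y of driver_centre in the frame of nest between -0.006 and 0.006 m and z of driver_centre in the frame of nest between 0.0285 and 0.0345 m and angle between driver_centre's own z axis and vertical below 0.05 rad and angle between the y axis of driver_centre and the x axis of nest, either way round below 0.12 rad), for 0.2 s.
2. then the spring's pin is hooked in the hole, at least 5 mm deep (horizontal distance between pin_tip and hole_mouth below 0.006 m and z of pin_tip in the frame of hole_mouth below -0.005 m), for 0.1 s.
3. then the spring is stretched and its eye is down over the post (horizontal distance between eye and post_foot below 0.008 m and z of eye in the frame of post_foot below 0.004 m and value of joint pull above 0.012 m), for 0.2 s.
At the end, for the whole second after the job is handed in: The driver lies flat in the cavity under the lip (centre within 7.5 mm along, 6 mm across, 3 mm in height, level to 0.05 rad, in line to 0.12 rad); the pin is 10 mm or more deep in the hole; the eye is round the post, within 4 mm of its foot; spring stretched over 12 mm (all of step 1 and all of step 3 and horizontal distance between pin_tip and hole_mouth below 0.006 m and z of pin_tip in the frame of hole_mouth below -0.01 m); the robot touches nothing.
It fails at once if a bystander (terminal strip, calliper, screwdriver, gauge block) is moved by more than 30 mm (distance of any of terminal_strip, calliper, screwdriver, gauge_block from where it was at the start of the episode above 0.03 m).
It also fails if it takes over 54 s, if anything falls off the work surface, if the arm or the gripper's body presses on something with over 40 N, if the wrist force passes 120 N, or if a joint passes its speed limit or range.

## Robot

A 6-joint arm with a two-finger parallel gripper is mounted at the origin on a cart in front of the work surface, level with it; the furniture and walls round the work are solid. World frame = base frame: x ahead of the robot, y to its left, z up, the work surface at z = 0. Lengths are in mm, angles in rad, forces in N, time in s.
With the tool pointing down it reaches from about 400 to 925 mm from the base axis. Payload 12.5 kg.
Tool frame: the origin (TCP) lies on the centre line of the jaws, within the pads' length; the fingertips stand 14 mm ahead of it and the grasp point (between the pads) lies 5 mm behind it; z points along the fingers, x is the direction in which the jaws open and shut, and the axes are right-handed (so a half turn about z gives the same grasp; the last joint's range is limited). The gripper opens to 95 mm and grips with 3 to 60 N. Pads are 20 mm wide; open, the fingers measure 119 mm over their backs; the gripper's body (75 mm by 180 mm) begins 59 mm behind the grasp point.
Start: joints at [-1.449, 0.491, 1.559, -0, 1.092, -0.106], TCP at [141.169, -608.865, 228.661] pointing down, gripper open.
Joint ranges: [-3.1, 3.1], [-0.84, 2.19], [0.05, 2.79], [-1.13, 4.28], [0.06, 2.93], [-2.69, 2.69]. Speed limits (rad/s): [2.22, 2.22, 2.79, 3.14, 3.14, 3.14].

## Interface

Orientations are given as [roll, pitch, yaw] about the fixed x, y, z axes, in that order (R = Rz(yaw) Ry(pitch) Rx(roll)).
In Python, from cell import state, read_camera, job_done gives the robot as it stands.
- The arm moves only by the shell command python3 -m handwheel 'ROWS'. ROWS is JSON, a list of rows, each an object of numbers: "hand": the finger opening in m, from 0 to 0.0951; "x", "y", "z": the shift along the world's x, y, z in m; "spin": the turn about the world's z in units of 5 degrees (1.0 is 5 degrees). In form: [{"hand": .., "x": .., "y": .., "z": .., "spin": ..}, ...]. A call has 1 to 20 rows; each row is the pose to reach, as a shift and turn from the pose commanded when the call began; what a row does not reach only later rows make up. A row lasts 1/12 s, in which the tool goes at most 41.7 mm and 7.16 degrees, less where a joint would pass 70% of its speed; a pose out of reach is approached as far as the arm can. A call with a gripper value outside its range is refused whole. The fingers move at their own pace and stop on an object; the grip force is fixed at half the most. Time passes only in rows, so rows that repeat a pose let the fingers close. It gives the time, the measured TCP pose, the force and the opening at its end, in the units of the state.
- state(): the state, without advancing time (a new reading comes with each control period).
- read_camera(name): name is "scene" or "top" or "wrist"; returns a dict with "img" (384x512x3 uint8, red, green, blue), "fx", "fy", "cx", "cy" (pixels), "D" ([k1, k2, p1, p2, k3] as OpenCV has them; the pictures are not rectified), "T" (4x4, takes a point from camera to world coordinates). Camera axes: x right, y down, z forward; pixel columns grow to the right and rows downward; lengths in mm; the calibration is good to about 2 mm. A picture is of the moment at which its call begins. There is no depth.
- job_done(): hands the job in, once; it reports no verdict.
The state is a dict: "t": time; "joints": joint angles; "qvel": joint speeds; "tau": joint torques, N m; "eef_pos": TCP position; "tcp_rot": TCP orientation; "ft_force": force on the tool from outside, world axes, zero at the start; "moment": the same for the moment, N m; "opening": opening from 0.0 (shut) to 1.0 (fully open).
Only numpy, scipy, OpenCV 4.12 (cv2) and the standard library are available. Lean on these libraries where they do the work, as an engineer would, in place of code of your own. Each camera call takes 0.05 s, during which the arm holds its last target. There are 200 camera calls.

## Working session

There is one attempt and no reset: what is moved stays moved. The work goes in short steps, Python scripts to look and compute and a shell command to move; the robot and the scene stay as the last step left them, time stands still between calls to the robot, and variables do not carry over. Pictures are saved under pics/ and viewed, about 8 in all and at most 12, crops included, and the job is handed in when it is done.

```bash
mkdir -p pics
cat > h.py <<'E'
import numpy as np, cv2
from cell import state, read_camera, job_done
def snap(name,fn,crop=None,scale=1):
    c=read_camera(name); np.savez('pics/'+fn+'.npz',**c)
    im=c['img'][:,:,::-1]
    if crop: x0,y0,x1,y1=crop; im=im[y0:y1,x0:x1]
    if scale!=1: im=cv2.resize(im,None,fx=scale,fy=scale,interpolation=cv2.INTER_CUBIC)
    cv2.imwrite('pics/'+fn+'.png',im); return c
def K(c): return np.array([[c['fx'],0,c['cx']],[0,c['fy'],c['cy']],[0,0,1.]])
def w(c,uv,z):
    "pixels -> world points on plane z (scalar or per point)"
    uv=np.array(uv,float).reshape(-1,1,2)
    n=cv2.undistortPoints(uv,K(c),np.array(c['D'],float).ravel()).reshape(-1,2)
    T=np.array(c['T']); d=np.c_[n,np.ones(len(n))]@T[:3,:3].T; o=T[:3,3]
    return o+d*((np.broadcast_to(z,len(n))-o[2])/d[:,2])[:,None]
def p(c,X):
    T=np.linalg.inv(np.array(c['T']))
    return cv2.projectPoints(np.array(X,float).reshape(-1,3),cv2.Rodrigues(T[:3,:3])[0],T[:3,3],K(c),np.array(c['D'],float).ravel())[0].reshape(-1,2)
E
python3 - <<'E'
from h import *
s=state(); print(s['t'],s['eef_pos'],s['tcp_rot'],s['opening'])
a=read_camera('scene'); np.savez('pics/s0.npz',**a); b=snap('top','t0',scale=1.5)
cv2.imwrite('pics/s0.png',cv2.resize(a['img'][:,:,::-1],None,fx=1.5,fy=1.5))
for c in (a,b): print(c['fx'],np.round(c['T'],2).tolist())
E
```

```text
0.0 [ 141.11937993 -608.60788656  228.03313163] [-3.14149581e+00  1.16937553e-03 -1.34298723e+00] 0.9987679600942866
471.3348515695416 [[-0.55, -0.5, 0.67, -256.55], [-0.84, 0.33, -0.44, 535.71], [0.0, -0.8, -0.6, 790.92], [0.0, 0.0, 0.0, 1.0]]
453.7883757594537 [[0.08, -0.98, 0.2, 311.58], [-1.0, -0.07, 0.02, -1.87], [-0.0, -0.2, -0.98, 1135.21], [0.0, 0.0, 0.0, 1.0]]
```

View pics/t0.png

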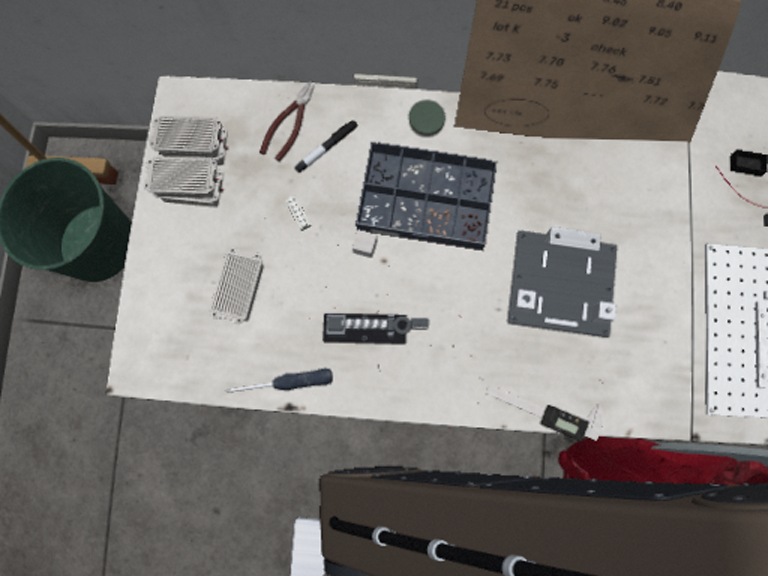

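View pics/s0.png

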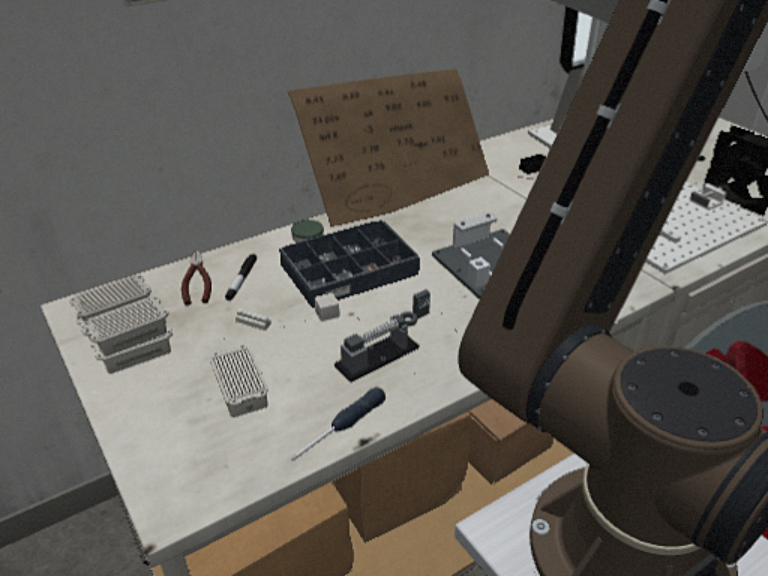

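Run:
```python
import cv2,numpy as np
im=cv2.imread('pics/t0.png'); im=np.load('pics/t0.npz')['img'][:,:,::-1]
f=lambda x0,y0,x1,y1,s:cv2.resize(im[y0:y1,x0:x1],None,fx=s,fy=s,interpolation=cv2.INTER_CUBIC)
o=np.zeros((600,800,3),np.uint8)
n=f(332,145,422,230,5); o[:425,:450]=n          # nest
d=f(135,160,185,220,5); o[:300,450:700]=d       # driver
s=f(210,200,295,235,4); o[440:580,0:340]=s      # spring
cv2.imwrite('pics/c0.png',o)
```

```text
(no output)
```

View pics/c0.png

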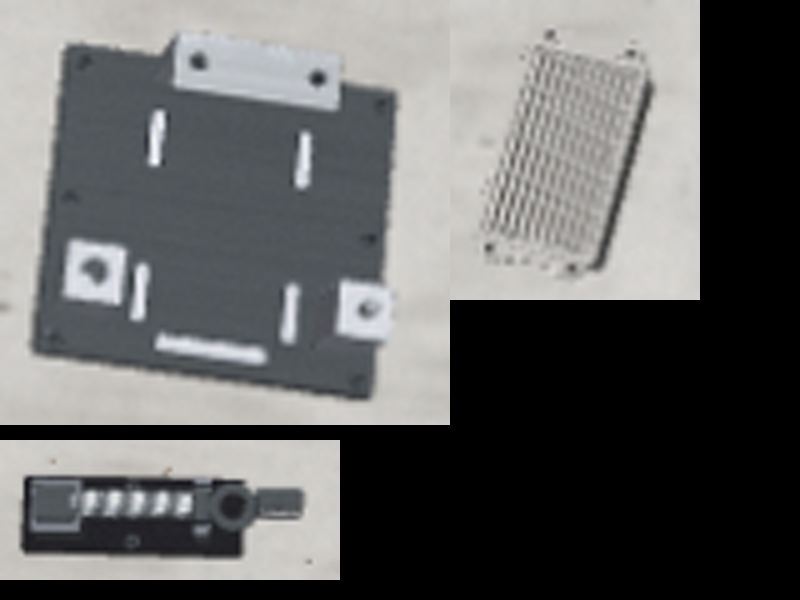

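```bash
cat >> h.py <<'E'
def fit(P,W):
    "planar rigid fit: P local xy -> W world xy; returns yaw(deg), origin, rms"
    P=np.array(P,float);W=np.array(W)[:,:2];a=P-P.mean(0);b=W-W.mean(0)
    th=np.arctan2((a[:,0]*b[:,1]-a[:,1]*b[:,0]).sum(),(a*b).sum())
    R=np.array([[np.cos(th),-np.sin(th)],[np.sin(th),np.cos(th)]]);t=W.mean(0)-R@P.mean(0)
    return np.degrees(th),t,(P@R.T+t-W).round(1)
E
python3 - <<'E'
from h import *
c=dict(np.load('pics/t0.npz'))
f=lambda L,ox,oy,x0,y0,s:[((u-ox+.5)/s-.5+x0,(v-oy+.5)/s-.5+y0) for u,v in L]
n=lambda L:f(L,0,0,332,145,5)
W=np.r_[w(c,n([(65,43),(397,90),(372,398),(33,352)]),12),w(c,n([(95,271),(365,311)]),54),w(c,n([(173,88),(338,108)]),67)]
P=[(82,88),(82,-88),(-82,-88),(-82,88),(-46,67.5),(-46,-67.5),(48,42),(48,-42)]
print('nest',*fit(P,W))
d=lambda L:f(L,450,0,135,160,5)
D=w(c,d([(535,45),(650,72),(600,265),(485,235)]),39); print('drv',D.mean(0),D.tolist())
E_=w(c,d([(550,35),(631,53),(571,268),(489,247)]),30); print('ears',E_.mean(0),E_.tolist())
s=lambda L:f(L,0,440,210,200,4)
print('tab',w(c,s([(280,503)]),90),'eye',w(c,s([(233,506)]),56),'blk',w(c,s([(55,505)]),62))
E
```

```text
nest -3.6754989114935954 [ 570.58720472 -259.00580374] [[ 1.3 -0.4]
 [ 1.  -0.8]
 [-0.4 -1.3]
 [ 0.1  0.6]
 [-0.6  0.2]
 [ 0.6 -0.1]
 [-0.   1.5]
 [-1.9  0.4]]
drv [517.4911502  286.50498206  39.        ] [[571.655497966038, 310.12498850782634, 39.0], [562.0681980184013, 249.78606630313573, 39.0], [462.97105795125583, 263.2153745611337, 39.0], [473.2698468642377, 322.89349886138496, 39.0]]
ears [520.76708516 292.73234684  30.        ] [[579.5632558161282, 305.61766656634984, 30.0], [573.239347043703, 262.75876667707496, 30.0], [461.54209161741085, 279.8210289159032, 30.0], [468.72364617601477, 322.7319252088749, 30.0]]
tab [[470.48241971 -18.694389    90.        ]] eye [[471.67829681   8.76820891  56.        ]] blk [[463.14559039 114.90213549  62.        ]]
```

```bash
python3 -m handwheel '[{"x":0.38,"y":0.26,"z":0,"spin":-4.2,"hand":0.095},{"x":0.38,"y":0.26,"z":0,"spin":-4.2,"hand":0.095},{"x":0.38,"y":0.26,"z":0,"spin":-4.2,"hand":0.095},{"x":0.38,"y":0.26,"z":0,"spin":-4.2,"hand":0.095},{"x":0.38,"y":0.26,"z":0,"spin":-4.2,"hand":0.095},{"x":0.38,"y":0.26,"z":0,"spin":-4.2,"hand":0.095},{"x":0.38,"y":0.26,"z":0,"spin":-4.2,"hand":0.095},{"x":0.38,"y":0.26,"z":0,"spin":-4.2,"hand":0.095},{"x":0.38,"y":0.26,"z":0,"spin":-4.2,"hand":0.095},{"x":0.38,"y":0.26,"z":0,"spin":-4.2,"hand":0.095},{"x":0.378,"y":0.6,"z":0,"spin":-4.2,"hand":0.095},{"x":0.378,"y":0.6,"z":0,"spin":-4.2,"hand":0.095},{"x":0.378,"y":0.6,"z":0,"spin":-4.2,"hand":0.095},{"x":0.378,"y":0.6,"z":0,"spin":-4.2,"hand":0.095},{"x":0.378,"y":0.6,"z":0,"spin":-4.2,"hand":0.095},{"x":0.378,"y":0.6,"z":0,"spin":-4.2,"hand":0.095},{"x":0.378,"y":0.6,"z":0,"spin":-4.2,"hand":0.095},{"x":0.378,"y":0.6,"z":0,"spin":-4.2,"hand":0.095},{"x":0.378,"y":0.6,"z":0,"spin":-4.2,"hand":0.095},{"x":0.378,"y":0.6,"z":0,"spin":-4.2,"hand":0.095}]'
```

```text
t: 1.77
eef_pos: [519.0, -3.9, 228.6]
tcp_rot: [3.141, 0.001, -1.705]
ft_force: [-0.6, 1.1, 1.0]
opening: 0.995
```

```bash
python3 -m handwheel '[{"y":0.293},{"y":0.293},{"y":0.293},{"y":0.293},{"y":0.293},{"y":0.293},{"y":0.293},{"y":0.293},{"y":0.293},{"y":0.293}]'
python3 - <<'E'
from h import *
s=state(); print(s['eef_pos'])
c=snap('wrist','w1',scale=1.5); print(c['fx'],np.round(c['T'],2).tolist())
E
```

```text
[519.00146783  -3.91382481 228.59296987]
320.9198118323065 [[-0.13, -0.96, -0.25, 589.73], [-0.99, 0.13, 0.03, -13.05], [-0.0, 0.25, -0.97, 384.22], [0.0, 0.0, 0.0, 1.0]]invalid input
```

View pics/w1.png

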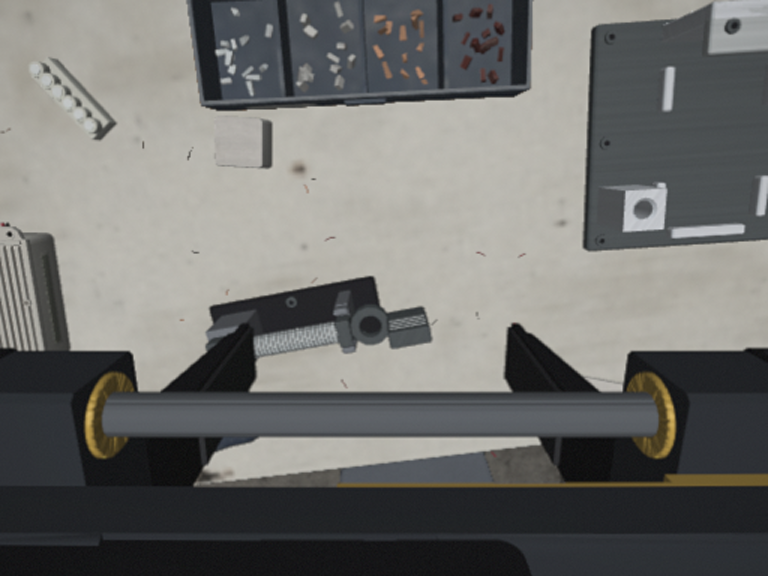

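```bash
python3 -m handwheel '[{"x":-0.08,"y":0.295,"z":0,"spin":0,"hand":0.095},{"x":-0.08,"y":0.295,"z":0,"spin":0,"hand":0.095},{"x":-0.08,"y":0.295,"z":0,"spin":0,"hand":0.095},{"x":-0.08,"y":0.295,"z":0,"spin":0,"hand":0.095},{"x":-0.08,"y":0.295,"z":0,"spin":0,"hand":0.095},{"x":-0.08,"y":0.295,"z":0,"spin":0,"hand":0.095},{"x":-0.08,"y":0.295,"z":0,"spin":0,"hand":0.095},{"x":-0.08,"y":0.295,"z":0,"spin":0,"hand":0.095},{"x":-0.08,"y":0.295,"z":0,"spin":0,"hand":0.095},{"x":-0.08,"y":0.295,"z":0,"spin":0,"hand":0.095}]'
python3 - <<'E'
from h import *
c=dict(np.load('pics/w1.npz'))
g=lambda L:[((u+.5)/1.5-.5,(v+.5)/1.5-.5) for u,v in L]
print('tab,top',w(c,g([(410,317)]),92),'eye',w(c,g([(370,322)]),56),'hole',w(c,g([(644,208)]),54))
P=[(82,88),(-82,88),(-46,67.5)]
print(fit(P,np.r_[w(c,g([(594,28),(584,249)]),12),w(c,g([(644,208)]),54)]))
s=state(); print(s['eef_pos'])
c=snap('wrist','w2',scale=1.5)
E
```

```text
t: 2.65
eef_pos: [439.3, 285.7, 228.3]
tcp_rot: [3.141, -0.001, -1.709]
ft_force: [-0.5, 0.2, 0.7]
opening: 1.0
tab,top [[489.75258353 -18.82400046  92.        ]] eye [[477.53586362   9.44403715  56.        ]] hole [[ 533.04118749 -187.25928145   54.        ]]
(np.float64(-3.955698030149799), array([ 573.20131972, -256.73658769]), array([[ 3.4, -0.3],
       [-2.4, -0.7],
       [-1.1,  1. ]]))
[439.30677256 285.72312931 228.33918615]
```

View pics/w2.png

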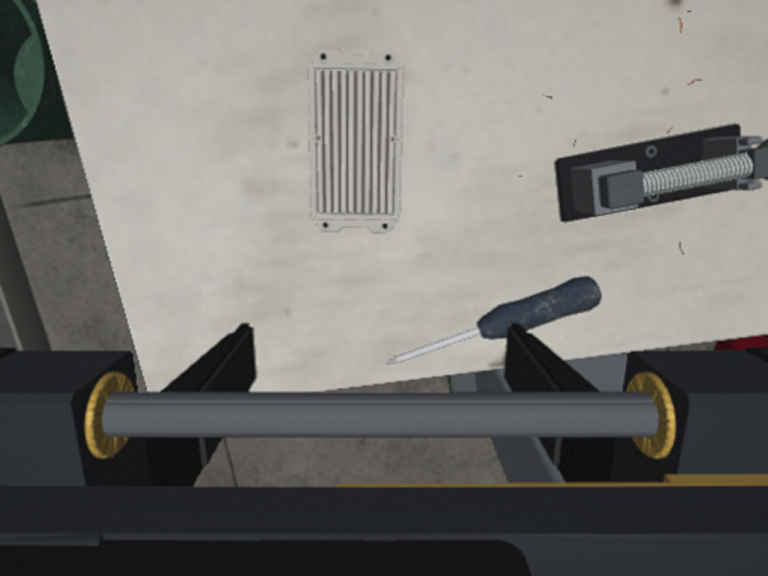

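Run:
```python
from h import *
c=dict(np.load('pics/w2.npz'))
g=lambda L:[((u+.5)/1.5-.5,(v+.5)/1.5-.5) for u,v in L]
for z in(10,36,39):
    A=w(c,g([(323,57),(388,57),(325,226),(385,227)]),z);print(z,A.mean(0),A[0]-A[2],A[1]-A[3])
A=w(c,g([(312,68),(402,68),(312,217),(398,217)]),39);print(A.mean(0),A[0]-A[1],A[2]-A[3],A[0]-A[2],A[1]-A[3])
A=w(c,g([(355.5,52),(355,233)]),39);print(A,np.linalg.norm(A[0]-A[1]),A.mean(0))
```

```text
10 [521.71052869 293.11928291  10.        ] [119.92538002 -18.66448784   0.        ] [120.72273429 -18.60338226   0.        ]
36 [520.89832491 291.96910027  36.        ] [ 1.11588098e+02 -1.73669219e+01  5.68434189e-14] [112.33002013 -17.31006439   0.        ]
39 [520.80460909 291.83638689  39.        ] [110.62610436 -17.21720273   0.        ] [111.36163004 -17.1608354    0.        ]
[520.77052771 291.33922565  39.        ] [ 8.23292959 59.19314246  0.        ] [ 8.47170418 60.89338238  0.        ] [ 97.33694226 -16.99782943   0.        ] [ 97.57571685 -15.29758951   0.        ]
[[579.30525226 282.78630021  39.        ]
 [460.66256437 301.14244993  39.        ]] 120.05430280302267 [519.98390832 291.96437507  39.        ]
```

```bash
python3 -m handwheel '[{"x":0.0815,"y":0.006,"z":0,"spin":-0.2,"hand":0.095},{"x":0.0815,"y":0.006,"z":0,"spin":-0.2,"hand":0.095},{"x":0.0815,"y":0.006,"z":-0.04,"spin":-0.2,"hand":0.095},{"x":0.0815,"y":0.006,"z":-0.08,"spin":-0.2,"hand":0.095},{"x":0.0815,"y":0.006,"z":-0.12,"spin":-0.2,"hand":0.095},{"x":0.0815,"y":0.006,"z":-0.16,"spin":-0.2,"hand":0.095},{"x":0.0815,"y":0.006,"z":-0.19,"spin":-0.2,"hand":0.095},{"x":0.0815,"y":0.006,"z":-0.203,"spin":-0.2,"hand":0.095},{"x":0.0815,"y":0.006,"z":-0.208,"spin":-0.2,"hand":0.095},{"x":0.0815,"y":0.006,"z":-0.208,"spin":-0.2,"hand":0.095}]'
python3 -m handwheel '[{"x":0,"y":0,"z":0,"spin":0,"hand":0.04},{"x":0,"y":0,"z":0,"spin":0,"hand":0.04},{"x":0,"y":0,"z":0,"spin":0,"hand":0.04},{"x":0,"y":0,"z":0,"spin":0,"hand":0.04},{"x":0,"y":0,"z":0,"spin":0,"hand":0.04},{"x":0,"y":0,"z":0,"spin":0,"hand":0.04},{"x":0,"y":0,"z":0,"spin":0,"hand":0.04},{"x":0,"y":0,"z":0,"spin":0,"hand":0.04}]'
```

```text
t: 3.53
eef_pos: [521.0, 290.4, 19.7]
tcp_rot: [3.14, -0.001, -1.729]
ft_force: [-0.1, -0.2, -0.1]
opening: 0.999
t: 4.2
eef_pos: [520.8, 292.1, 21.3]
tcp_rot: [-3.141, 0.0, -1.727]
ft_force: [-1.2, -2.2, 5.9]
opening: 0.665
```

```bash
python3 -m handwheel '[{"x":0,"y":0,"z":0.02,"spin":0,"hand":0.04},{"x":0,"y":0,"z":0.05,"spin":0,"hand":0.04},{"x":0,"y":0,"z":0.09,"spin":0,"hand":0.04},{"x":0,"y":0,"z":0.13,"spin":0,"hand":0.04},{"x":0,"y":0,"z":0.18,"spin":0,"hand":0.04},{"x":-0.08,"y":-0.547,"z":0.18,"spin":1.05,"hand":0.04},{"x":-0.08,"y":-0.547,"z":0.18,"spin":1.05,"hand":0.04},{"x":-0.08,"y":-0.547,"z":0.18,"spin":1.05,"hand":0.04},{"x":-0.08,"y":-0.547,"z":0.18,"spin":1.05,"hand":0.04},{"x":-0.08,"y":-0.547,"z":0.18,"spin":1.05,"hand":0.04},{"x":-0.08,"y":-0.547,"z":0.18,"spin":1.05,"hand":0.04},{"x":-0.08,"y":-0.547,"z":0.18,"spin":1.05,"hand":0.04},{"x":-0.08,"y":-0.547,"z":0.18,"spin":1.05,"hand":0.04},{"x":-0.08,"y":-0.547,"z":0.18,"spin":1.05,"hand":0.04},{"x":-0.08,"y":-0.547,"z":0.18,"spin":1.05,"hand":0.04},{"x":-0.08,"y":-0.547,"z":0.18,"spin":1.05,"hand":0.04},{"x":-0.08,"y":-0.547,"z":0.18,"spin":1.05,"hand":0.04},{"x":-0.08,"y":-0.547,"z":0.18,"spin":1.05,"hand":0.04},{"x":-0.08,"y":-0.547,"z":0.18,"spin":1.05,"hand":0.04}]'
python3 -m handwheel '[{"x":0,"y":-0.002,"z":0,"spin":0,"hand":0.04},{"x":0,"y":-0.002,"z":0,"spin":0,"hand":0.04}]'
python3 - <<'E'
from h import *
s=state(); print(s['eef_pos'])
c=snap('wrist','w3',scale=1.5)
E
```

```text
t: 5.78
eef_pos: [439.8, -259.5, 200.4]
tcp_rot: [-3.141, -0.001, -1.638]
ft_force: [-0.4, -0.2, -4.9]
opening: 0.664
t: 5.95
eef_pos: [440.2, -257.0, 200.1]
tcp_rot: [3.141, 0.001, -1.637]
ft_force: [-0.4, 0.1, -4.9]
opening: 0.668
[ 440.17689307 -256.99299521  200.13800589]
```

View pics/w3.png

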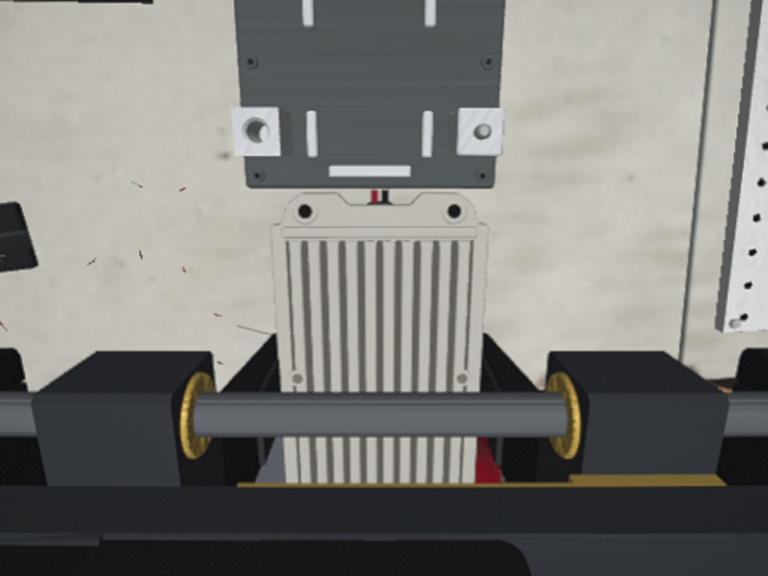

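Run:
```python
from h import *
c=dict(np.load('pics/w3.npz'))
g=lambda L:[((u+.5)/1.5-.5,(v+.5)/1.5-.5) for u,v in L]
W=np.r_[w(c,g([(255.5,131),(480.5,130.5)]),54),w(c,g([(248,188),(495,188)]),12),w(c,g([(329,166),(411,166),(411,176.5),(329,176.5)]),22)]
P=[(-46,67.5),(-46,-67.5),(-82,88),(-82,-88),(-66,28),(-66,-28),(-74,-28),(-74,28)]
print(fit(P,W)); 
A=w(c,g([(305,211),(454,211)]),200.1+18);print(A)
for z in(215,205,190,180):
  A=w(c,g([(281,193+12),(480,193+12),(275,226),(487,226)]),z);print(z,A[:,:2].tolist())
# expected driver toe end corners if held at TCP centre
s=state();e=s['eef_pos'];yw=s['tcp_rot'][2]+np.pi/2
ax=np.array([np.cos(yw),np.sin(yw),0]);ay=np.array([-np.sin(yw),np.cos(yw),0])
for z in(18,-21): print(z,(p(c,[e+61*ax+k*32*ay+np.array([0,0,z]) for k in(1,-1)])*1.5).round(1).tolist())
```

```text
(np.float64(-3.6890826387624442), array([ 573.1807382 , -258.50050354]), array([[-0.3, -0.3],
       [-0.4, -0.6],
       [-0.2,  2. ],
       [ 0. , -0.6],
       [ 0.7,  0.3],
       [ 0.8, -0.5],
       [-0.3, -0.3],
       [-0.4,  0.1]]))
[[ 498.28902145 -238.997101    218.1       ]
 [ 495.47935586 -281.27078435  218.1       ]]
215 [[500.1788673587901, -231.73093041183415], [496.3531117003357, -289.29315252454427], [494.2276337898476, -229.25463247357658], [490.1082231820069, -291.25577495021844]]
205 [[499.3742724335176, -229.63196664849806], [495.27662958488423, -291.28499649381837], [493.00009910636476, -226.97968421238292], [488.58793196220836, -293.38709774258973]]
190 [[498.16738004560887, -226.48352100349393], [493.66190641170704, -294.2727624477295], [491.1587970811405, -223.56726182059245], [486.30749513251055, -296.5840819311467]]
180 [[497.36278512033635, -224.38455724015785], [492.58542429625555, -296.26460641700356], [489.9312623976577, -221.29231355939882], [484.7872039127121, -298.715404723518]]
18 [[264.4, 195.5], [491.4, 195.2]]
-21 [[289.5, 187.2], [467.2, 187.0]]
```

```bash
python3 -m handwheel '[{"x":0.115,"y":0,"z":0,"spin":0,"hand":0.04},{"x":0.115,"y":0,"z":0,"spin":0,"hand":0.04},{"x":0.115,"y":0,"z":-0.02,"spin":0,"hand":0.04},{"x":0.115,"y":0,"z":-0.06,"spin":0,"hand":0.04},{"x":0.115,"y":0,"z":-0.1,"spin":0,"hand":0.04},{"x":0.115,"y":0,"z":-0.13,"spin":0,"hand":0.04},{"x":0.115,"y":0,"z":-0.14,"spin":0,"hand":0.04},{"x":0.115,"y":0,"z":-0.145,"spin":0,"hand":0.04},{"x":0.115,"y":0,"z":-0.145,"spin":0,"hand":0.04}]'
python3 - <<'E'
from h import *
c=snap('scene','s4'); 
a=c['img'][130:220,270:400,::-1]; d=snap('wrist','w4')['img'][:,:,::-1]
o=np.zeros((600,800,3),np.uint8); o[:360,:520]=cv2.resize(a,None,fx=4,fy=4,interpolation=cv2.INTER_CUBIC)
e=cv2.resize(d[0:240],(512,240)); o[360:600,:512]=e; cv2.imwrite('pics/c4.png',o)
E
```

```text
t: 6.75
eef_pos: [556.1, -256.0, 55.8]
tcp_rot: [3.141, 0.0, -1.634]
ft_force: [0.4, -0.5, -4.5]
opening: 0.665
```

View pics/c4.png

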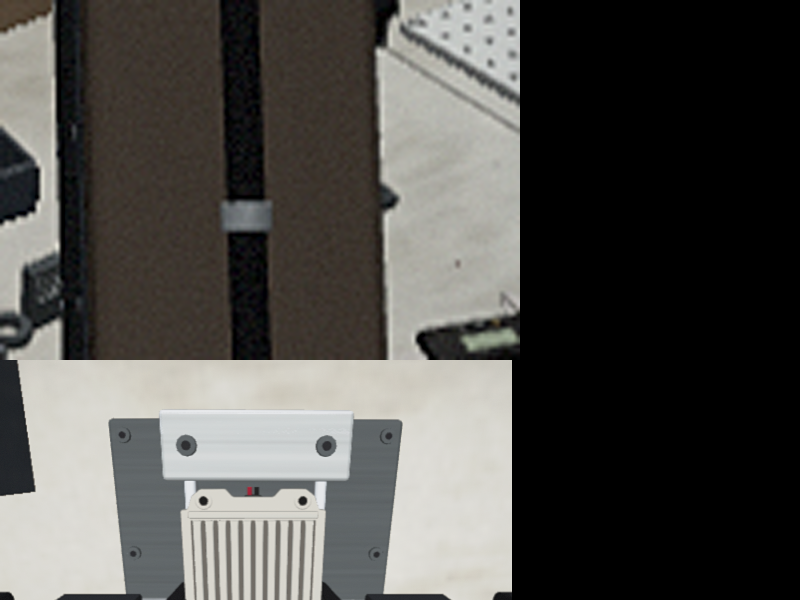

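Run:
```python
from h import *
c=dict(np.load('pics/w4.npz'))
W=np.r_[w(c,[(163,118),(350,119),(353,51),(160,50)],67),w(c,[(109,59),(402,60)],12)]
th=np.radians(-3.69);R=np.array([[np.cos(th),-np.sin(th)],[np.sin(th),np.cos(th)]])
N=lambda A,o=(573.2,-258.5):((np.array(A)[:,:2]-o)@R).round(1).tolist()
print('lip/plate in nest',N(W)); print(fit([(48,42),(48,-42),(82,88),(82,-88)],W[[0,1,4,5]]))
print('drv ears',N(w(c,[(203,140),(303,140)],72)),'toe',N(w(c,[(230,129)],74)),'sides',N(w(c,[(181,151),(325,151)],74)))
print('tcp',N([state()['eef_pos']]))
```

```text
lip/plate in nest [[49.0, 41.4], [48.6, -41.7], [76.7, -40.9], [77.1, 40.7], [80.9, 85.8], [80.4, -86.1]]
(np.float64(-3.8543372162418046), array([ 572.92863683, -258.44196971]), array([[-1.1,  0.6],
       [-1. , -0.4],
       [ 1.2,  1.9],
       [ 0.9, -2.2]]))
drv ears [[39.8, 23.2], [39.8, -20.4]] toe [[44.7, 11.2]] sides [[35.3, 32.6], [35.3, -29.8]]
tcp [[-16.7, 0.5]]
```

```bash
python3 -m handwheel '[{"x":-0.002,"y":-0.001,"z":0,"spin":0,"hand":0.04},{"x":-0.002,"y":-0.001,"z":-0.006,"spin":0,"hand":0.04},{"x":-0.002,"y":-0.001,"z":-0.01,"spin":0,"hand":0.04},{"x":-0.002,"y":-0.001,"z":-0.013,"spin":0,"hand":0.04},{"x":-0.002,"y":-0.001,"z":-0.014,"spin":0,"hand":0.04},{"x":-0.002,"y":-0.001,"z":-0.015,"spin":0,"hand":0.04},{"x":-0.002,"y":-0.001,"z":-0.015,"spin":0,"hand":0.04}]'; python3 -c "
from h import *
s=state();print(s['ft_force'],s['moment'],s['eef_pos'])"
```

```text
t: 7.43
eef_pos: [554.5, -258.1, 41.2]
tcp_rot: [-3.14, -0.001, -1.635]
ft_force: [4.4, 1.3, 2.3]
opening: 0.668
[4.350289   1.33692424 2.27351503] [ 0.22158914 -0.38954094 -0.00594936] [ 554.45409553 -258.10661236   41.16831158]
```

```bash
python3 -m handwheel '[{"x":0,"y":0,"z":-0.001,"spin":0,"hand":0.04},{"x":0,"y":0,"z":-0.002,"spin":0,"hand":0.04},{"x":0,"y":0,"z":-0.003,"spin":0,"hand":0.04},{"x":0,"y":0,"z":-0.004,"spin":0,"hand":0.04},{"x":0,"y":0,"z":-0.004,"spin":0,"hand":0.04},{"x":0,"y":0,"z":-0.004,"spin":0,"hand":0.04}]'; python3 -c "
from h import *
s=state();print(s['ft_force'],s['moment'],s['eef_pos'])
snap('wrist','w5',(90,40,420,240),2)"
```

```text
t: 7.93
eef_pos: [555.2, -258.4, 38.2]
tcp_rot: [-3.138, -0.002, -1.635]
ft_force: [5.4, 1.5, 9.2]
opening: 0.662
[5.44902319 1.49440752 9.1985423 ] [ 0.26841606 -0.63487457  0.01351832] [ 555.20377859 -258.44975999   38.1551242 ]
```

View pics/w5.png

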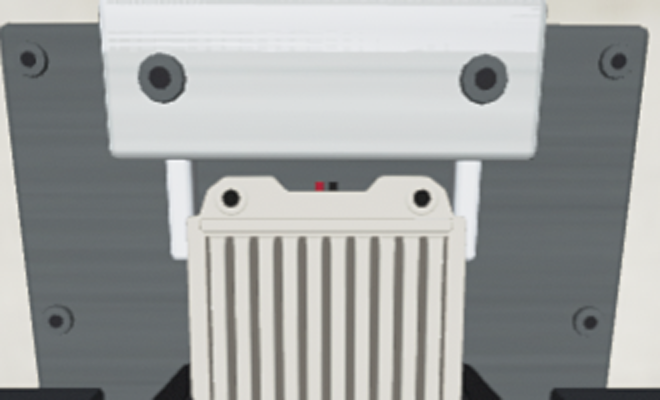

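```bash
python3 -m handwheel '[{"x":0.002,"y":0,"z":0.0005,"spin":0,"hand":0.04},{"x":0.004,"y":0,"z":0.0005,"spin":0,"hand":0.04},{"x":0.006,"y":0,"z":0.0005,"spin":0,"hand":0.04},{"x":0.008,"y":-0.0005,"z":0.0005,"spin":0,"hand":0.04},{"x":0.010,"y":-0.0005,"z":0.0005,"spin":0,"hand":0.04},{"x":0.012,"y":-0.001,"z":0.0005,"spin":0,"hand":0.04},{"x":0.014,"y":-0.001,"z":0.0005,"spin":0,"hand":0.04},{"x":0.016,"y":-0.001,"z":0.0005,"spin":0,"hand":0.04},{"x":0.018,"y":-0.001,"z":0.0005,"spin":0,"hand":0.04},{"x":0.018,"y":-0.001,"z":0.0005,"spin":0,"hand":0.04}]'; python3 -c "
from h import *
s=state();print(s['ft_force'],s['moment'],s['eef_pos'])
snap('wrist','w6',(90,40,420,240),2)"
```

```text
t: 8.82
eef_pos: [572.1, -258.8, 37.0]
tcp_rot: [-3.141, -0.0, -1.635]
ft_force: [0.9, 0.5, -1.7]
opening: 0.664
[ 0.94657938  0.48058507 -1.73145413] [-0.01181449 -0.15175359  0.00473641] [ 572.07652044 -258.84526024   36.99910791]
```

View pics/w6.png

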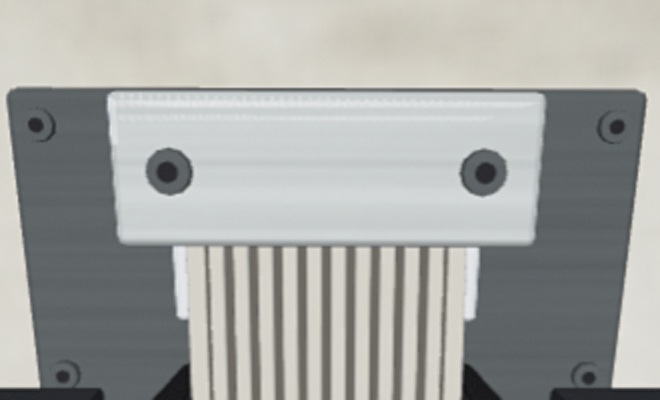

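```bash
python3 -m handwheel '[{"x":0.0005,"y":0,"z":-0.001,"spin":0,"hand":0.04},{"x":0.0005,"y":0,"z":-0.002,"spin":0,"hand":0.04},{"x":0.0005,"y":0,"z":-0.003,"spin":0,"hand":0.04},{"x":0.0005,"y":0,"z":-0.004,"spin":0,"hand":0.04},{"x":0.0005,"y":0,"z":-0.0045,"spin":0,"hand":0.04},{"x":0.0005,"y":0,"z":-0.0045,"spin":0,"hand":0.04}]'; python3 -c "
from h import *
s=state();print(s['ft_force'],s['moment'],s['eef_pos'])"
python3 -m handwheel '[{"x":0,"y":0,"z":0,"spin":0,"hand":0.075},{"x":0,"y":0,"z":0,"spin":0,"hand":0.075},{"x":0,"y":0,"z":0,"spin":0,"hand":0.075},{"x":0,"y":0,"z":0,"spin":0,"hand":0.075},{"x":0,"y":0,"z":0.02,"spin":0,"hand":0.075},{"x":0,"y":0,"z":0.06,"spin":0,"hand":0.075},{"x":-0.03,"y":0.002,"z":0.10,"spin":0,"hand":0.075},{"x":-0.07,"y":0.005,"z":0.13,"spin":0,"hand":0.075},{"x":-0.10,"y":0.008,"z":0.14,"spin":0,"hand":0.075},{"x":-0.135,"y":0.01,"z":0.14,"spin":0,"hand":0.075},{"x":-0.135,"y":0.01,"z":0.14,"spin":0,"hand":0.075},{"x":-0.135,"y":0.01,"z":0.14,"spin":0,"hand":0.075}]'; python3 -c "
from h import *
snap('wrist','w7',(0,0,512,240),1.5);print(state()['eef_pos'])"
```

```text
t: 9.37
eef_pos: [571.9, -258.8, 33.2]
tcp_rot: [3.141, -0.0, -1.635]
ft_force: [-5.5, 2.1, 8.9]
opening: 0.661
[-5.47198908  2.07828668  8.87455282] [ 0.10348068  0.87314409 -0.03986546] [ 571.91675377 -258.83260564   33.15727385]
t: 10.37
eef_pos: [436.2, -249.0, 173.6]
tcp_rot: [-3.14, -0.001, -1.637]
ft_force: [0.8, 0.6, -0.1]
opening: 0.79
[ 437.31339205 -249.28203239  173.24614592]
```

View pics/w7.png

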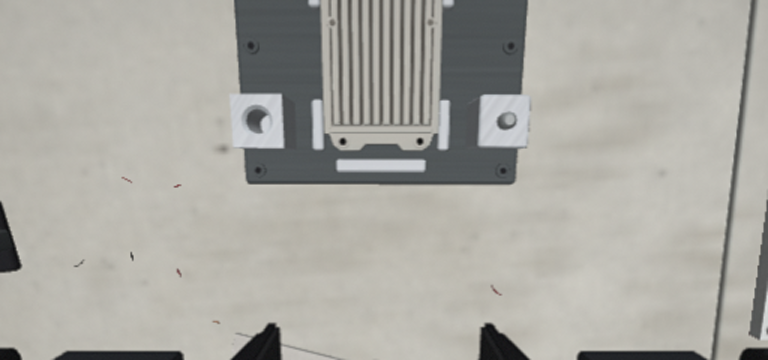

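Run:
```python
from h import *
c=dict(np.load('pics/w7.npz'))
g=lambda L:[((u+.5)/1.5-.5,(v+.5)/1.5-.5) for u,v in L]
W=np.r_[w(c,g([(257,121),(504.5,121)]),54),w(c,g([(247,183),(514,183)]),12),w(c,g([(337,160),(425,160),(425,171),(337,171)]),22)]
P=[(-46,67.5),(-46,-67.5),(-82,88),(-82,-88),(-66,28),(-66,-28),(-74,-28),(-74,28)]
a,o,r=fit(P,W);print(a,o,r)
th=np.radians(a);R=np.array([[np.cos(th),-np.sin(th)],[np.sin(th),np.cos(th)]])
for z in(51,45,12):print(z,((w(c,g([(343,150),(420,150),(343,141),(420,141),(323,100),(440,100)]),z)[:,:2]-o)@R).round(1).tolist())
# spring from w1 and w2 close
c=dict(np.load('pics/w2.npz'));print('block top',w(c,g([(620,190)]),62))
```

```text
-3.7906239240719257 [ 573.20091987 -258.34972229] [[ 0.2  0.1]
 [ 0.2 -0.3]
 [-0.6  1.6]
 [-0.8 -1.8]
 [ 1.   0.8]
 [ 0.9 -0.7]
 [-0.5 -0.5]
 [-0.4  0.8]]
51 [[-61.4, 21.2], [-61.5, -21.8], [-56.6, 21.1], [-56.6, -21.7], [-35.2, 31.5], [-35.2, -32.1]]
45 [[-61.3, 21.6], [-61.3, -22.2], [-56.4, 21.5], [-56.4, -22.1], [-34.5, 32.2], [-34.5, -32.8]]
12 [[-60.8, 24.0], [-60.8, -24.9], [-55.3, 23.9], [-55.3, -24.8], [-30.8, 35.8], [-30.8, -36.7]]
block top [[468.19038909 122.05165976  62.        ]]
```

```bash
python3 -m handwheel '[{"x":0.035,"y":0.155,"z":0.027,"spin":19.4,"hand":0.06},{"x":0.035,"y":0.155,"z":0.027,"spin":19.4,"hand":0.06},{"x":0.035,"y":0.155,"z":0.027,"spin":19.4,"hand":0.06},{"x":0.035,"y":0.155,"z":0.027,"spin":19.4,"hand":0.06},{"x":0.035,"y":0.155,"z":0.027,"spin":19.4,"hand":0.06},{"x":0.035,"y":0.155,"z":0.027,"spin":19.4,"hand":0.06},{"x":0.035,"y":0.155,"z":0.027,"spin":19.4,"hand":0.06},{"x":0.035,"y":0.155,"z":0.027,"spin":19.4,"hand":0.06},{"x":0.035,"y":0.155,"z":0.027,"spin":19.4,"hand":0.06},{"x":0.035,"y":0.155,"z":0.027,"spin":19.4,"hand":0.06},{"x":0.035,"y":0.155,"z":0.027,"spin":19.4,"hand":0.06},{"x":0.035,"y":0.155,"z":0.027,"spin":19.4,"hand":0.06},{"x":0.035,"y":0.155,"z":0.027,"spin":19.4,"hand":0.06},{"x":0.035,"y":0.155,"z":0.027,"spin":19.4,"hand":0.06},{"x":0.035,"y":0.155,"z":0.027,"spin":19.4,"hand":0.06},{"x":0.035,"y":0.155,"z":0.027,"spin":19.4,"hand":0.06}]'; python3 -c "
from h import *
print(state()['eef_pos'],state()['tcp_rot'])
snap('wrist','w8',(60,0,452,240),2)"
```

```text
t: 11.75
eef_pos: [473.0, -93.7, 199.2]
tcp_rot: [-3.141, 0.0, 0.056]
ft_force: [0.2, -0.1, -0.7]
opening: 0.631
[472.99068586 -93.70082997 199.24165342] [-3.14143487e+00  1.35762503e-04  5.56660216e-02]
```

View pics/w8.png

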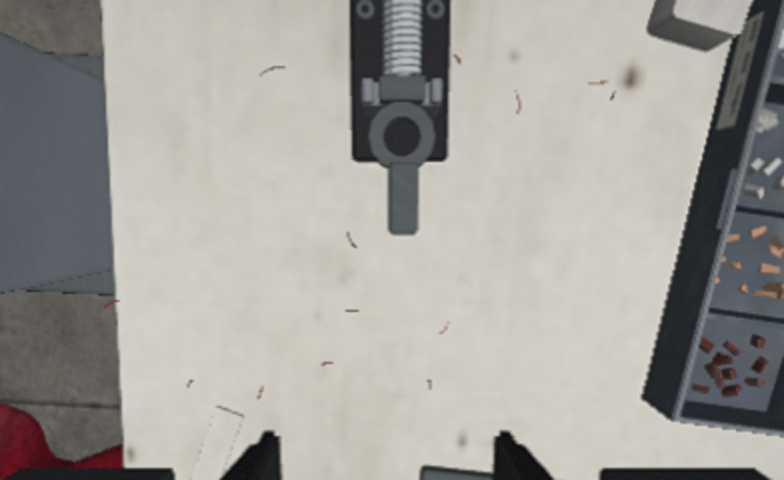

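Run:
```python
from h import *
c=dict(np.load('pics/w8.npz'))
g=lambda L:[((u+.5)/2-.5+60,(v+.5)/2-.5) for u,v in L]
A=w(c,g([(388,235),(417.5,235),(387,165),(418,165),(402.5,200)]),92);print(A.round(1).tolist())
E=w(c,g([(402,136)]),56);print(E)
print(w(c,g([(402,5),(402,70)]),[63,63]),'stand',w(c,g([(352,159),(447,159)]),10))
```

```text
[[470.3, -31.5, 92.0], [482.1, -30.8, 92.0], [468.5, -4.9, 92.0], [480.5, -4.2, 92.0], [475.3, -17.7, 92.0]]
[[474.25224454   9.94492799  56.        ]]
[[471.03681535  59.65896617  63.        ]
 [472.537233    35.18716393  63.        ]] stand [[450.24567586   2.41605618  10.        ]
 [498.64748684   5.1081772   10.        ]]
```

```bash
python3 -m handwheel '[{"x":0.0023,"y":0.04,"z":0,"spin":0,"hand":0.05},{"x":0.0023,"y":0.076,"z":0,"spin":0,"hand":0.05},{"x":0.0023,"y":0.076,"z":-0.02,"spin":0,"hand":0.05},{"x":0.0023,"y":0.076,"z":-0.06,"spin":0,"hand":0.05},{"x":0.0023,"y":0.076,"z":-0.1,"spin":0,"hand":0.05},{"x":0.0023,"y":0.076,"z":-0.12,"spin":0,"hand":0.05},{"x":0.0023,"y":0.076,"z":-0.126,"spin":0,"hand":0.05},{"x":0.0023,"y":0.076,"z":-0.126,"spin":0,"hand":0.05}]'
python3 -m handwheel '[{"x":0,"y":0,"z":0,"spin":0,"hand":0},{"x":0,"y":0,"z":0,"spin":0,"hand":0},{"x":0,"y":0,"z":0,"spin":0,"hand":0},{"x":0,"y":0,"z":0,"spin":0,"hand":0},{"x":0,"y":0,"z":0,"spin":0,"hand":0},{"x":0,"y":0,"z":0,"spin":0,"hand":0},{"x":0,"y":0,"z":0,"spin":0,"hand":0},{"x":0,"y":0,"z":0,"spin":0,"hand":0}]'
```

```text
t: 12.47
eef_pos: [474.2, -17.7, 72.5]
tcp_rot: [-3.141, 0.003, 0.056]
ft_force: [-0.0, -0.1, -0.0]
opening: 0.524
t: 13.13
eef_pos: [474.6, -17.9, 74.0]
tcp_rot: [3.141, -0.001, 0.058]
ft_force: [-0.9, -1.2, 5.7]
opening: 0.119
```

```bash
python3 -m handwheel '[{"x":0,"y":0,"z":0.01,"spin":0,"hand":0},{"x":0,"y":0,"z":0.025,"spin":0,"hand":0},{"x":0,"y":0,"z":0.045,"spin":0,"hand":0},{"x":0,"y":0,"z":0.065,"spin":0,"hand":0},{"x":0,"y":0,"z":0.08,"spin":0,"hand":0},{"x":0.01,"y":-0.02,"z":0.08,"spin":-0.2,"hand":0},{"x":0.015,"y":-0.05,"z":0.08,"spin":-0.5,"hand":0},{"x":0.02,"y":-0.08,"z":0.08,"spin":-0.8,"hand":0},{"x":0.025,"y":-0.115,"z":0.08,"spin":-1.0,"hand":0},{"x":0.03,"y":-0.15,"z":0.08,"spin":-1.2,"hand":0},{"x":0.035,"y":-0.185,"z":0.08,"spin":-1.4,"hand":0},{"x":0.04,"y":-0.22,"z":0.08,"spin":-1.4,"hand":0},{"x":0.045,"y":-0.255,"z":0.08,"spin":-1.4,"hand":0},{"x":0.0483,"y":-0.28,"z":0.08,"spin":-1.4,"hand":0},{"x":0.0483,"y":-0.295,"z":0.08,"spin":-1.4,"hand":0},{"x":0.0483,"y":-0.305,"z":0.08,"spin":-1.4,"hand":0},{"x":0.0483,"y":-0.305,"z":0.06,"spin":-1.4,"hand":0},{"x":0.0483,"y":-0.305,"z":0.047,"spin":-1.4,"hand":0},{"x":0.0483,"y":-0.305,"z":0.047,"spin":-1.4,"hand":0}]'
python3 - <<'E'
from h import *
s=state();print(s['eef_pos'],s['tcp_rot'],s['ft_force'],s['moment'])
t=read_camera('top'); d=read_camera('wrist'); np.savez('pics/t9.npz',**t); np.savez('pics/w9.npz',**d)
th=np.radians(-3.72);R=np.array([[np.cos(th),-np.sin(th)],[np.sin(th),np.cos(th)]])
h=R@(-46,67.5)+(573.2,-258.4); print(h)
print('hole in wrist',p(d,[[*h,54]]),'top',p(t,[[*h,54]]), 'tcp axis pin expected block top', p(d,[[*(s['eef_pos'][:2]+R@(0,135)),s['eef_pos'][2]-27.3+16]]))
o=np.zeros((600,800,3),np.uint8)
o[:480,:800]=cv2.resize(d['img'][0:240,56:456,::-1],None,fx=2,fy=2,interpolation=cv2.INTER_CUBIC)
o[480:600,:320]=cv2.resize(t['img'][180:220,330:437,::-1],(320,120),interpolation=cv2.INTER_CUBIC)
cv2.imwrite('pics/c9.png',o)
E
```

```text
t: 14.72
eef_pos: [521.6, -321.3, 118.2]
tcp_rot: [-3.139, 0.004, -0.064]
ft_force: [-0.6, 0.2, -1.4]
opening: 0.127
[ 521.58093903 -321.304182    118.2133517 ] [-3.13886563  0.00377185 -0.06412486] [-0.5743411   0.16835278 -1.43160976] [-0.1243897   0.01067348  0.01411681]
[ 531.67636393 -188.05771082]
hole in wrist [[254.52174573   1.98534292]] top [[350.30642138 197.9396263 ]] tcp axis pin expected block top [[251.72620321 -37.18417662]]
```

View pics/c9.png

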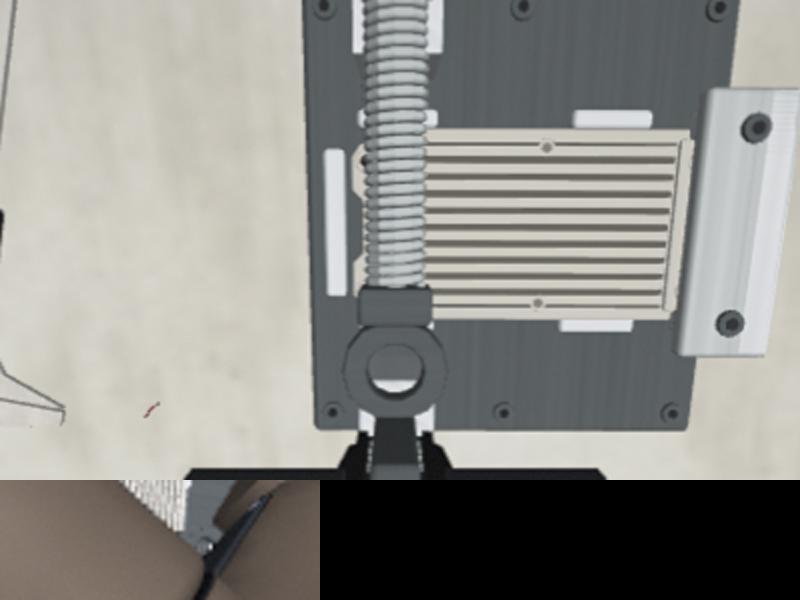

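```bash
python3 - <<'E'
from h import *
d=dict(np.load('pics/w9.npz')); e=np.array([521.58,-321.3,118.2])
th=np.radians(-3.67);ax=np.array([np.cos(th),np.sin(th),0]);ay=np.array([-np.sin(th),np.cos(th),0]);az=np.array([0,0,1.])
pt=e+[0,0,5]
for a in(-3,0,3,6):
    r=np.radians(a); y=ay*np.cos(r)-az*np.sin(r); z=az*np.cos(r)+ay*np.sin(r)
    X=lambda px,py,pz: (p(d,[pt+ax*px+y*py+z*pz])[0]-[56,0])*2+.5
    o=[a,'eye',X(0,27,-22).round(0),'eyeW',round(X(15,27,-22)[0]-X(-15,27,-22)[0],1)]
    for s in(60,110,): L=X(-8.5,s,-24);Rr=X(8.5,s,-24); o+=[s,L.round(0),round(Rr[0]-L[0],1)]
    print(*o)
E
python3 - <<'E'
from h import *
d=dict(np.load('pics/w9.npz')); e=np.array([521.6,-321.3])
# pillar/plate fixes from this view
g=lambda L:[((u+.5)/2-.5+56,(v+.5)/2-.5) for u,v in L]
W=np.r_[w(d,g([(353,52),(444,52)]),54),w(d,g([(316,430),(688,430)]),12),w(d,g([(325,150),(345,150),(347,295),(328,296)]),22)]
P=[(-60,53.5),(-32,53.5),(-82,-88),(82,-88),(-74,28),(-66,28),(-66,-28),(-74,-28)]
print(fit(P,W))
E
```

```text
-3 eye [392. 372.] eyeW 108.1 60 [360. 251.] 64.2 110 [356.  42.] 70.3
0 eye [392. 375.] eyeW 107.1 60 [361. 255.] 62.9 110 [358.  53.] 67.7
3 eye [392. 378.] eyeW 106.1 60 [361. 259.] 61.7 110 [359.  64.] 65.3
6 eye [392. 381.] eyeW 105.2 60 [362. 264.] 60.6 110 [360.  75.] 63.1
(np.float64(-3.687330888169686), array([ 573.58890144, -257.72601034]), array([[ 0.4,  0.2],
       [-0.4,  0.2],
       [-0.7, -0.9],
       [ 1.9, -1.1],
       [-0.6,  1.2],
       [-0.1,  1.2],
       [ 0. , -0.6],
       [-0.5, -0.2]]))
```

Run:
```python
from h import *
d=dict(np.load('pics/w9.npz')); im=d['img'].astype(float).mean(2)
for r in(180,184,188): print(r,im[r,222:286].astype(int).tolist())
print('col255 rows140-240',im[140:240,253].astype(int).tolist())
for r in(5,20,60,110,135): print(r,im[r,230:282].astype(int).tolist())
e=np.array([521.58,-321.3,118.2]);th=np.radians(-3.67);ay=np.array([-np.sin(th),np.cos(th),0])
for dz in(0,-4,-8): print(dz,[(p(d,[e+ay*s+[0,0,5-22+dz]])[0]-[0,0]).round(1).tolist() for s in (12,19,35,42,49)])
```

```text
180 [97, 96, 95, 95, 95, 89, 83, 89, 96, 96, 97, 97, 96, 97, 97, 97, 97, 87, 89, 100, 102, 101, 101, 100, 100, 98, 99, 98, 100, 99, 100, 100, 101, 101, 101, 101, 100, 100, 100, 100, 99, 100, 100, 98, 82, 75, 94, 97, 97, 96, 97, 97, 97, 96, 97, 94, 87, 88, 95, 96, 96, 95, 95, 95]
184 [96, 94, 95, 95, 89, 76, 80, 95, 96, 97, 97, 98, 96, 97, 96, 96, 90, 80, 90, 101, 102, 101, 100, 100, 100, 100, 100, 100, 100, 101, 101, 101, 102, 102, 101, 101, 101, 100, 101, 100, 101, 101, 101, 102, 85, 60, 77, 94, 97, 96, 96, 96, 97, 97, 96, 95, 91, 86, 91, 95, 95, 95, 95, 95]
188 [95, 95, 94, 94, 96, 89, 88, 95, 97, 96, 98, 97, 96, 98, 97, 97, 93, 78, 72, 86, 98, 100, 100, 99, 99, 99, 98, 98, 99, 98, 98, 100, 99, 100, 101, 100, 100, 100, 100, 99, 100, 101, 99, 85, 56, 57, 81, 96, 97, 97, 97, 97, 97, 96, 98, 96, 91, 89, 95, 95, 95, 95, 96, 96]
col255 rows140-240 [198, 188, 161, 151, 69, 84, 93, 95, 96, 95, 94, 94, 95, 96, 97, 96, 97, 94, 94, 94, 93, 89, 81, 80, 93, 94, 93, 94, 97, 95, 95, 93, 84, 96, 96, 96, 96, 96, 100, 99, 100, 101, 100, 101, 101, 101, 100, 100, 100, 114, 174, 210, 217, 221, 224, 21
[... 1013 characters left out ...]
, 112, 139, 155, 161, 161, 161, 165, 168, 179, 188, 191, 193, 195, 196, 197, 198, 195, 193, 194, 195, 198, 199, 180, 166, 189, 201, 202, 202, 202, 202, 201, 203, 203, 202, 203, 202, 202]
135 [93, 93, 129, 179, 201, 200, 200, 185, 141, 103, 118, 137, 139, 137, 138, 162, 189, 193, 193, 192, 192, 191, 190, 193, 197, 196, 195, 195, 193, 193, 191, 183, 170, 160, 152, 138, 136, 173, 196, 197, 197, 197, 196, 196, 196, 196, 195, 196, 196, 196, 197, 196]
0 [[251.8, 212.6], [251.8, 200.9], [251.8, 173.2], [251.8, 160.7], [251.7, 147.9]]
-4 [[251.8, 210.4], [251.8, 198.9], [251.8, 171.8], [251.8, 159.5], [251.8, 147.0]]
-8 [[251.9, 208.3], [251.9, 197.0], [251.8, 170.4], [251.8, 158.4], [251.8, 146.1]]
```

```bash
python3 -m handwheel '[{"x":0.0003,"y":-0.001,"z":0,"spin":0,"hand":0},{"x":0.0003,"y":-0.001,"z":-0.003,"spin":0,"hand":0},{"x":0.0003,"y":-0.001,"z":-0.006,"spin":0,"hand":0},{"x":0.0003,"y":-0.001,"z":-0.009,"spin":0,"hand":0},{"x":0.0003,"y":-0.001,"z":-0.011,"spin":0,"hand":0},{"x":0.0003,"y":-0.001,"z":-0.013,"spin":0,"hand":0},{"x":0.0003,"y":-0.001,"z":-0.013,"spin":0,"hand":0}]'; python3 -c "
from h import *
s=state();print(s['ft_force'],s['moment'],s['eef_pos'])"
python3 -m handwheel '[{"x":0,"y":0,"z":-0.002,"spin":0,"hand":0},{"x":0,"y":0,"z":-0.004,"spin":0,"hand":0},{"x":0,"y":0,"z":-0.006,"spin":0,"hand":0},{"x":0,"y":0,"z":-0.008,"spin":0,"hand":0},{"x":0,"y":0,"z":-0.008,"spin":0,"hand":0}]'; python3 -c "
from h import *
s=state();print(s['ft_force'],s['moment'],s['eef_pos'])"
```

```text
t: 15.4
eef_pos: [522.9, -323.7, 107.2]
tcp_rot: [-3.141, 0.0, -0.065]
ft_force: [0.7, 0.2, -0.8]
opening: 0.126
[ 0.70870104  0.20676819 -0.80429132] [-0.09796681 -0.07483865 -0.03412048] [ 522.9186853  -323.74344227  107.18511935]
t: 15.82
eef_pos: [522.9, -323.8, 99.2]
tcp_rot: [-3.141, 0.0, -0.065]
ft_force: [-0.3, -0.7, -0.7]
opening: 0.123
[-0.31112424 -0.70762877 -0.73651082] [-0.178892   -0.13335054  0.00204909] [ 522.92396063 -323.77072086   99.19347477]
```

```bash
python3 -m handwheel '[{"x":0,"y":0,"z":-0.002,"spin":0,"hand":0},{"x":-0.0003,"y":-0.005,"z":-0.002,"spin":0,"hand":0},{"x":-0.0006,"y":-0.01,"z":-0.002,"spin":0,"hand":0},{"x":-0.001,"y":-0.015,"z":-0.002,"spin":0,"hand":0},{"x":-0.0013,"y":-0.02,"z":-0.002,"spin":0,"hand":0},{"x":-0.0016,"y":-0.0245,"z":-0.002,"spin":0,"hand":0},{"x":-0.0016,"y":-0.0255,"z":-0.002,"spin":0,"hand":0},{"x":-0.0016,"y":-0.0255,"z":-0.002,"spin":0,"hand":0}]'
python3 - <<'E'
from h import *
s=state();print(s['ft_force'],s['moment'],s['eef_pos'],s['tcp_rot'])
d=read_camera('wrist'); np.savez('pics/w10.npz',**d); im=d['img'].astype(float).mean(2)
th=np.radians(-3.7);R=np.array([[np.cos(th),-np.sin(th)],[np.sin(th),np.cos(th)]])
h=R@(-46,-67.5)+(573.3,-258.2); print('post',h,'proj top',p(d,[[*h,65],[*h,54]]))
ep=s['eef_pos'][:2]+R@(0,27);print('eye',ep,p(d,[[*ep,s['eef_pos'][2]-17]]))
print(im[155:205:1,226:282:2].astype(int))
E
```

```text
t: 16.48
eef_pos: [521.2, -349.5, 97.4]
tcp_rot: [-3.141, 0.001, -0.065]
ft_force: [-0.2, 5.3, -4.2]
opening: 0.122
[-0.21592065  5.25191818 -4.163193  ] [ 0.65189614 -0.14521723 -0.03463891] [ 521.21261731 -349.48264966   97.42433551] [-3.14089579e+00  5.10050475e-04 -6.49934755e-02]
post [ 523.03995075 -322.59081805] proj top [[252.98307361 181.93508078]
 [252.98557541 177.93137141]]
eye [ 522.95498963 -322.53892796] [[252.82043435 188.27315496]]
[[ 95  97  96 ...  96  98  97]
 [ 95  96  97 ...  96  97  97]
 [ 96  96 102 ...  95  97  96]
 ...
 [213 213 212 ... 211 212 214]
 [213 213 213 ... 211 213 215]
 [212 212 212 ... 211 212 214]]
```

Run:
```python
from h import *
np.set_printoptions(linewidth=250,threshold=99999)
im=np.load('pics/w10.npz')['img'].astype(float).mean(2)
for r in range(158,216,2): print(r,' '.join('%3d'%v for v in im[r,224:284:2]))
```

```text
158  96  96  97 107 186 179  80  95  95  95  95  95  95  94  94  94  96  94  94  95  95  94  96  94 183 175  95  98  98  97
160  95  97  96 111 191 194  82  95  95  94  94  95  94  95  95  95  94  95  95  95  96  95  94  92 190 184  95  99  97  96
162  95  96  95 111 198 226 131  82  84  85  87  87  88  87  86  87  88  87  88  89  86  86  84 146 227 180  95  97  97  95
164  96  96  97 108 198 228 146  48  69  86  94  94  94  94  95  94  94  94  94  95  92  74  58 116 225 175  95  98  96  96
166  96  97  96 104 197 181  62  94  96  96  94  95  95  94  94  95  94  94  94  94  95  95  92  73 172 174  95  97  97  96
168  96  96  97 105 153  64  91  97  97  96  97  97  97  97  96  96  97  96  97  95  97  96  96  94  72 114  96  97  97  96
170  96  95  97  97  60  86  97  96  96  96  96  96  96  96  94  94  93  95  95  96  96  96  96  97  92  66  93  98  96  96
172  96  96  97  70  82  96  96  96  95  95  94 105  92  81  86  87 117 126  95  92  94  95  94  95  95  86  72  98  97  96
174  97  97  91  75  96  95  95  95  94  93 150 188  98 107 115 121 121 179 215 128  90  95  93  95  95  96 
[... 1795 characters left out ...]
  95  96  96  96  95  96  95  96  96  96  95  96  94 147 208 210 211 212 214 216
206 210 211 212 210 210 210 212 199 136  97  94  96  97  96  96  96  97  97  96  95 103 137 175 205 207 207 209 212 214 215
208 209 211 211 209 208 209 210 210 212 181  76  69  79  79  78  79  78  73  74  90 203 207 205 205 205 207 209 210 211 213
210 209 211 211 210 209 210 208 209 209 193  58  44  45  45  45  45  46  45  44  61 187 207 204 203 205 207 207 209 209 212
212 210 211 212 211 210 210 209 208 210 179  50  46  46  47  45  47  46  45  47  55 175 208 205 204 205 206 206 208 209 211
214 210 212 212 211 210 207 197 196 207 172  45  45  45  46  46  45  48  46  46  52 165 203 195 196 201 203 205 207 208 210
```

```bash
python3 -m handwheel '[{"x":0,"y":-0.0007,"z":-0.002,"spin":0,"hand":0},{"x":0,"y":-0.0007,"z":-0.004,"spin":0,"hand":0},{"x":0,"y":-0.0007,"z":-0.006,"spin":0,"hand":0},{"x":0,"y":-0.0007,"z":-0.008,"spin":0,"hand":0},{"x":0,"y":-0.0007,"z":-0.01,"spin":0,"hand":0},{"x":0,"y":-0.0007,"z":-0.01,"spin":0,"hand":0}]'; python3 -c "
from h import *
s=state();print(s['ft_force'],s['moment'],s['eef_pos'])"
python3 -m handwheel '[{"x":0,"y":0,"z":-0.002,"spin":0,"hand":0},{"x":0,"y":0,"z":-0.004,"spin":0,"hand":0},{"x":0,"y":0,"z":-0.0055,"spin":0,"hand":0},{"x":0,"y":0,"z":-0.0065,"spin":0,"hand":0},{"x":0,"y":0,"z":-0.0065,"spin":0,"hand":0}]'; python3 -c "
from h import *
s=state();print(s['ft_force'],s['moment'],s['eef_pos'])"
```

```text
t: 17.03
eef_pos: [521.4, -349.9, 87.6]
tcp_rot: [-3.141, 0.0, -0.065]
ft_force: [-0.2, 5.1, 2.0]
opening: 0.121
[-0.226341    5.05384584  2.02537195] [ 1.25156352 -0.12799342 -0.02467471] [ 521.39585041 -349.88552776   87.60429037]
t: 17.45
eef_pos: [521.6, -350.7, 81.3]
tcp_rot: [3.14, -0.001, -0.065]
ft_force: [-0.2, -0.2, 2.5]
opening: 0.127
[-0.15434855 -0.18885674  2.5078025 ] [ 0.23797555 -0.00374811  0.13766507] [ 521.63261654 -350.73918482   81.31852707]
```

Run:
```python
from h import *
d=read_camera('wrist'); np.savez('pics/w11.npz',**d); im=d['img'].astype(float).mean(2); s=state()
th=np.radians(-3.7);R=np.array([[np.cos(th),-np.sin(th)],[np.sin(th),np.cos(th)]])
h=R@(-46,-67.5)+(573.3,-258.2); print('post top',p(d,[[*h,65]]),'rim if seated', p(d,[[*(h+R@(k,m)),64] for k,m in((0,-15),(0,15),(-15,0),(15,0),(0,8),(0,-8))]).round(1).tolist(), s['eef_pos'],s['ft_force'])
for r in range(150,216,2): print(r,' '.join('%3d'%v for v in im[r,224:284:2]))
```

```text
post top [[251.9888079 186.4923319]] rim if seated [[252.0, 211.7], [252.0, 159.3], [225.0, 186.1], [279.0, 186.0], [252.0, 171.9], [252.0, 199.8]] [ 521.64228108 -350.72356417   81.32780953] [-0.64845157 -1.28203435  3.07493634]
150  97  98  99 100 103  73  95  99  99  99  99  99  99  99  99  99  99  99 100  99  99  99  99 100  93  98  99  97  99  98
152  99  98  98 102 105  71  94  99  99  99  99  98  99  97  98  98  98  98  98  98  97  98  99  98  96  97 100  98  99  98
154  98  97 100 103 104  76  92  96  96  97  96  96  97  97  96  96  96  96  96  96  97  96  97  97 102  99  99  98  98  97
156  97  97  99 104 103  78  91  96  97  95  97  95  95  96  95  96  96  96  96  96  96  96  96  95 107 121  98  98  99  99
158  98  98 108 157 177 152  70  76  79  83  83  83  83  84  83  83  83  83  83  84  83  79  85  85 156 130  98  98  99  98
160  97  97 139 209 215  96  54  74  94  96  95  96  96  96  95  95  95  95  96  95  96  95  85  69 117 200 102  98  98  98
162  98  99 144 213 119  54  93  98  98  97  97  97  98  97  97  97  97  96  96  97  96  97  96  94  67 148 106  97 100  99
16
[... 2521 characters left out ...]
  53  50  51  50  52  52  53  52  51  66 192 212 212 211 212 212 213 213 214 216
206 214 214 214 215 214 214 214 213 214 176  48  49  50  48  50  51  51  51  52  60 179 212 210 210 211 211 212 214 216 217
208 215 214 214 214 214 214 214 213 214 172  46  49  49  50  51  49  51  50  52  60 175 210 209 208 210 211 212 213 216 217
210 214 214 213 213 212 213 212 213 214 167  46  48  49  50  51  50  50  53  51  56 165 209 207 207 207 210 211 214 216 216
212 213 212 212 212 211 212 212 212 213 139  47  49  48  50  50  48  51  51  51  53 159 209 207 207 209 209 210 212 214 215
214 213 212 212 211 212 209 201 201 211 135  46  48  49  49  50  51  52  52  51  53 154 205 195 197 205 209 210 211 213 214
```

```bash
python3 -m handwheel '[{"x":0,"y":0,"z":-0.0005,"spin":0,"hand":0},{"x":0,"y":0,"z":-0.001,"spin":0,"hand":0},{"x":0,"y":0,"z":-0.0015,"spin":0,"hand":0},{"x":0,"y":0,"z":-0.0015,"spin":0,"hand":0}]'; python3 -c "
from h import *
s=state();print(s['ft_force'],s['moment'],s['eef_pos'])"
```

```text
t: 17.83
eef_pos: [521.7, -350.8, 80.7]
tcp_rot: [3.14, -0.001, -0.064]
ft_force: [-2.3, -1.2, 10.6]
opening: 0.122
[-2.34433355 -1.23026632 10.59615157] [0.20917743 0.40743671 0.16165201] [ 521.71800514 -350.84534736   80.70726052]
```

```bash
python3 -m handwheel '[{"x":0,"y":0,"z":0,"spin":0,"hand":0.05},{"x":0,"y":0,"z":0,"spin":0,"hand":0.05},{"x":0,"y":0,"z":0,"spin":0,"hand":0.05},{"x":0,"y":0,"z":0,"spin":0,"hand":0.05},{"x":0,"y":0,"z":0.01,"spin":0,"hand":0.05},{"x":0,"y":0,"z":0.03,"spin":0,"hand":0.05},{"x":0,"y":0,"z":0.06,"spin":0,"hand":0.05},{"x":0,"y":-0.03,"z":0.1,"spin":0,"hand":0.05},{"x":0,"y":-0.07,"z":0.12,"spin":0,"hand":0.05},{"x":0,"y":-0.07,"z":0.12,"spin":0,"hand":0.05},{"x":0,"y":-0.07,"z":0.12,"spin":0,"hand":0.05}]'
python3 - <<'E'
from h import *
d=snap('wrist','w12'); im=d['img'].astype(float).mean(2); s=state();print(s['eef_pos'],s['ft_force'])
th=np.radians(-3.7);R=np.array([[np.cos(th),-np.sin(th)],[np.sin(th),np.cos(th)]])
o=np.array((573.3,-258.2));N=lambda a,b,z:[*(R@(a,b)+o),z]
q=p(d,[N(-46,-67.5,65),N(-46,-67.5-15,64),N(-46,-67.5+15,64),N(-61,-67.5,64),N(-31,-67.5,64),N(-46,67.5,70),N(-46,-94.5,100),N(-46,-40,54),N(-46,-94.5,54)]);print(q.round(1).tolist())
u,v=q[0].astype(int)
for r in range(v-36,v+44,2): print(r,' '.join('%3d'%x for x in im[r,u-28:u+30:2]))
E
```

```text
t: 18.75
eef_pos: [521.5, -422.6, 201.9]
tcp_rot: [3.139, -0.003, -0.067]
ft_force: [-0.3, -1.3, -0.3]
opening: 0.527
[ 521.10993873 -420.62693361  200.05364451] [-0.55705496  1.69321349 -0.79775116]
[[246.3, 70.8], [246.5, 89.1], [246.2, 52.2], [229.0, 71.0], [263.7, 70.9], [244.9, -122.0], [245.9, 103.2], [246.3, 38.7], [246.8, 103.3]]
34  81  81  81  83  81  82  83  83  82  84  85  82  80 118 170 174 138  66  68  68  70  70  69  71  71  70  70  68  70
36  82  84  84  83  80  81  83  83  77  80  81  83  82  88 101 102  94  83  82  79  76  82  82  83  84  83  84  82  82
38  83  83  83  83  82  82  84  82  73  76  82  82  83  83  82  83  82  83  82  83  80  82  83  84  84  84  83  81  84
40  82  83  83  83  81  82  82 104 122  74  82  83  82  83  82  82  82  82  82  83  91 133  85  84  84  83  83  82  82
42  83  83  83  83  82  83  85 159 177  79  85  84  85  84  84  84  84  84  85  84 102 204 148  82  84  83  83  82  83
44  83  84  83  83  82  83  84 160 178  77  83  83  83  82  83  83  83  83  84  82  99 203 152  81  84  84  83  82  82
46  84  83  82  83  82  83  82 133 155  76  81
[... 3306 characters left out ...]
 184 184 186 185 187 187 184  72  83  84  84  83  83  83 119 185 188 188 186 187 186 190 190 193 193
104 180 177 181 182 184 185 184 185 186 187 184  73  86  83  83  84  83  81 117 186 186 186 185 186 187 189 192 194 192
106 180 180 180 183 185 186 184 185 186 187 185  74  85  86  83  83  83  83 118 185 185 185 185 186 186 189 191 193 192
108 181 181 180 184 185 187 187 187 187 188 186  75  86  85  86  85  84  82 118 185 184 183 184 185 186 189 192 192 192
110 182 181 182 184 186 188 187 187 187 187 185  83  84  86  87  86  85  83 117 183 181 181 182 185 187 190 192 192 191
112 182 181 182 182 184 187 186 185 186 186 185  82  82  85  86  87  85  85 118 183 180 179 181 183 186 189 190 192 192
```

Run:
```python
from h import *
d=dict(np.load('pics/w12.npz')); im=d['img'].astype(float).mean(2)
print('tab col246 rows 78-150',im[78:150,246].astype(int).tolist())
print('row120',im[120,225:270].astype(int).tolist())
th=np.radians(-3.7);R=np.array([[np.cos(th),-np.sin(th)],[np.sin(th),np.cos(th)]])
o=np.array((573.3,-258.2));N=lambda a,b,z:[*(R@(a,b)+o),z]
for off,dz in((2.5,0),(3.7,0),(3.7,3),(3.7,6)):
  y=-67.5+off
  print(off,dz,'eye near',p(d,[N(-46,y-15,64+dz)])[0].round(1),'hole',p(d,[N(-46,y+8,64+dz),N(-46,y-8,64+dz)])[:,1].round(1),'tab',p(d,[N(-46,y-13,100+dz),N(-46,y-41,100+dz)])[:,1].round(1),'tabx',p(d,[N(-52,y-33,100+dz),N(-40,y-33,100+dz)]).round(1).tolist(),'eyeW',np.diff(p(d,[N(-61,y,64+dz),N(-31,y,64+dz)])[:,0]).round(1))
# block at the hook end: seated height via top camera
t=snap('top','t13'); tm=t['img'].astype(float).mean(2)
q=p(t,[N(-46,67.5,70),N(-46,-94.5,100),N(0,0,51)]);print(q.round(1).tolist())
a=np.load('pics/t0.npz')['img'].astype(float);df=np.abs(t['img']-a).max(2)
for n,(x0,y0,x1,y1) in dict(strip=(185,125,212,158),calliper=(320,255,405,295),gauge=(230,150,256,175),screw=(150,240,225,266)).items():print(n,(df[y0:y1,x0:x1]>40).mean().round(3))
```

```text
tab col246 rows 78-150 [83, 83, 83, 85, 82, 55, 42, 49, 80, 82, 84, 84, 85, 82, 83, 84, 85, 87, 87, 85, 83, 84, 84, 85, 84, 83, 83, 82, 83, 85, 86, 86, 87, 87, 86, 85, 83, 85, 86, 85, 84, 84, 77, 97, 169, 190, 188, 188, 189, 189, 189, 189, 189, 188, 188, 188, 187, 187, 187, 187, 187, 185, 185, 185, 185, 186, 185, 186, 185, 183, 183, 182]
row120 [184, 185, 186, 187, 187, 186, 185, 184, 183, 183, 181, 181, 181, 182, 160, 106, 72, 74, 77, 77, 77, 77, 77, 76, 75, 76, 76, 79, 90, 144, 184, 186, 184, 182, 182, 180, 181, 179, 179, 179, 180, 180, 181, 182, 183]
2.5 0 eye near [246.5  86.1] hole [57.9 77.6] tab [ 80.8 118.3] tabx [[238.2, 107.8], [253.6, 107.8]] eyeW [34.9]
3.7 0 eye near [246.5  84.6] hole [56.4 76.2] tab [ 79.1 116.8] tabx [[238.2, 106.2], [253.6, 106.2]] eyeW [34.9]
3.7 3 eye near [246.4  84.4] hole [55.9 75.9] tab [ 78.8 116.9] tabx [[238.0, 106.3], [253.6, 106.2]] eyeW [35.3]
3.7 6 eye near [246.3  84.2] hole [55.4 75.6] tab [ 78.5 117.1] tabx [[237.8, 106.3], [253.6, 106.3]] eyeW [35.7]
[[351.4, 196.7], [421.1, 203.7], [378.8, 183.8]]
strip 0.0
calliper 0.847
gauge 0.0
screw 0.0
```

```bash
python3 -m handwheel '[{"x":-0.04,"y":0,"z":0,"spin":0,"hand":0.05},{"x":-0.08,"y":0.02,"z":0,"spin":0,"hand":0.05},{"x":-0.11,"y":0.05,"z":0,"spin":0,"hand":0.05},{"x":-0.13,"y":0.085,"z":-0.01,"spin":0,"hand":0.05},{"x":-0.13,"y":0.12,"z":-0.03,"spin":0,"hand":0.05},{"x":-0.13,"y":0.13,"z":-0.06,"spin":0,"hand":0.05},{"x":-0.13,"y":0.13,"z":-0.06,"spin":0,"hand":0.05},{"x":-0.13,"y":0.13,"z":-0.06,"spin":0,"hand":0.05}]'
python3 - <<'E'
from h import *
d=snap('wrist','w14'); s=state();print(s['eef_pos'],s['ft_force'])
th=np.radians(-3.7);R=np.array([[np.cos(th),-np.sin(th)],[np.sin(th),np.cos(th)]])
o=np.array((573.3,-258.2));N=lambda a,b,z:[*(R@(a,b)+o),z]
print('pillar top',p(d,[N(-46+a,67.5+b,54) for a,b in((-14,-14),(-14,14),(14,14),(14,-14))]).round(0).tolist())
for dz in(0,8,16): print('block',dz,p(d,[N(-46+a,65+b,z+dz) for z in(54,70) for a,b in((-11,-12),(-11,12))]).round(0).tolist())
u,v=p(d,[N(-57,65,62)])[0].astype(int); im=d['img'].astype(float).mean(2)
for r in range(v-34,v+50,3): print(r,u-40,' '.join('%3d'%x for x in im[r,u-40:min(512,u+60):3]))
E
```

```text
t: 19.52
eef_pos: [391.2, -288.7, 138.9]
tcp_rot: [-3.139, 0.003, -0.063]
ft_force: [-0.3, -0.1, 0.3]
opening: 0.527
[ 391.86351662 -289.97897877  139.8054872 ] [ 0.11861692 -0.61059184 -0.41700974]
pillar top [[422.0, 71.0], [427.0, 28.0], [468.0, 28.0], [461.0, 71.0]]
block 0 [[426.0, 72.0], [431.0, 35.0], [439.0, 69.0], [444.0, 30.0]]
block 8 [[432.0, 71.0], [437.0, 33.0], [446.0, 68.0], [452.0, 27.0]]
block 16 [[439.0, 69.0], [444.0, 30.0], [453.0, 67.0], [460.0, 24.0]]
17 394 214 189 208 224 223 223 221 219 217 220 222 222 222 220 219 219 218 219 220 219 220 220 221 221 221 222 222 221 220 220 220 219 218 217
20 394 222 215 221 224 225 224 223 222 221 222 222 222 222 221 220 219 220 220 220 221 220 220 220 221 221 222 223 222 221 220 219 219 218 217
23 394 223 220 223 226 226 225 223 223 223 223 222 223 222 222 221 220 220 221 221 222 220 220 220 221 221 223 222 222 221 220 219 219 220 219
26 394 224 223 224 226 226 225 223 223 224 222 223 222 221 221 220 219 221 222 222 221 219 220 221 220 221 222 222 222 221 220 220 220 221 219
29 394 223 224 225 225 224 224 224 224 223 224 19
[... 2682 characters left out ...]
 110 109 109 106 108 108 107 110 110 108 109 106 109 108 104  83  88 110 114 114 153 145 146 162 130 105 106 105 107 104 103 106
89 394 109 108 109 108 108 105 107 108 104 106 106 107 105 104 109 107 100 103 110 154 154 175 217 214 219 216 140 106 105 105 108 104 104 107
92 394 108 115 220 238 237 237 237 237 237 236 236 236 237 233 107 109 103 104 107 126 127 154 168 170 196 210 118 108 106 105 107 103 108 112
95 394 106 112 228 239 238 238 238 238 238 238 238 238 238 234 107 108  96  90  92 134 131 181 178 167 176 150 102 108 106 106 106 103 104 109
98 394 104  92 199 207 208 209 210 211 213 213 215 215 217 155 109 108 107 105  51  62  83 102 106 106 128 105 103 108 105 106 106 104  97  99
```

```bash
python3 -m handwheel '[{"x":0,"y":0,"z":0.04,"spin":0,"hand":0},{"x":0.03,"y":0.02,"z":0.06,"spin":0,"hand":0},{"x":0.06,"y":0.045,"z":0.06,"spin":0,"hand":0},{"x":0.09,"y":0.065,"z":0.06,"spin":0,"hand":0},{"x":0.12,"y":0.085,"z":0.06,"spin":0,"hand":0},{"x":0.14,"y":0.1,"z":0.06,"spin":0,"hand":0},{"x":0.14,"y":0.1,"z":0.03,"spin":0,"hand":0},{"x":0.14,"y":0.1,"z":0,"spin":0,"hand":0},{"x":0.14,"y":0.1,"z":-0.02,"spin":0,"hand":0},{"x":0.14,"y":0.1,"z":-0.03,"spin":0,"hand":0},{"x":0.14,"y":0.1,"z":-0.03,"spin":0,"hand":0}]'
python3 -m handwheel '[{"x":0,"y":0,"z":-0.003,"spin":0,"hand":0},{"x":0,"y":0,"z":-0.006,"spin":0,"hand":0},{"x":0,"y":0,"z":-0.009,"spin":0,"hand":0},{"x":0,"y":0,"z":-0.011,"spin":0,"hand":0},{"x":0,"y":0,"z":-0.013,"spin":0,"hand":0},{"x":0,"y":0,"z":-0.013,"spin":0,"hand":0}]'
```

```text
t: 20.48
eef_pos: [531.4, -190.5, 108.6]
tcp_rot: [-3.141, 0.002, -0.065]
ft_force: [-0.5, 1.3, -0.3]
opening: 0.003
t: 20.98
eef_pos: [531.7, -189.8, 97.2]
tcp_rot: [-3.141, -0.001, -0.065]
ft_force: [-0.1, 2.5, 2.1]
opening: 0.007
```

```bash
python3 -m handwheel '[{"x":0,"y":0,"z":-0.002,"spin":0,"hand":0},{"x":0,"y":0,"z":-0.004,"spin":0,"hand":0},{"x":0,"y":0,"z":-0.006,"spin":0,"hand":0},{"x":0,"y":0,"z":-0.006,"spin":0,"hand":0}]'
python3 -m handwheel '[{"x":0,"y":0,"z":-0.002,"spin":0,"hand":0},{"x":0,"y":0,"z":-0.004,"spin":0,"hand":0},{"x":0,"y":0,"z":-0.0055,"spin":0,"hand":0},{"x":0,"y":0,"z":-0.0055,"spin":0,"hand":0}]'
```

```text
t: 21.32
eef_pos: [531.7, -189.7, 91.1]
tcp_rot: [-3.141, -0.001, -0.064]
ft_force: [-0.3, 1.5, 2.4]
opening: 0.006
t: 21.65
eef_pos: [531.6, -189.8, 85.5]
tcp_rot: [-3.141, -0.001, -0.065]
ft_force: [1.5, 3.1, 3.4]
opening: 0.007
```

Gently pressed down. Now retreat and re-check the hook end and the eye numerically.

```bash
python3 -m handwheel '[{"x":0,"y":0,"z":0.03,"spin":0,"hand":0},{"x":0,"y":0,"z":0.07,"spin":0,"hand":0},{"x":0,"y":0,"z":0.11,"spin":0,"hand":0},{"x":-0.04,"y":-0.03,"z":0.115,"spin":0,"hand":0},{"x":-0.08,"y":-0.055,"z":0.115,"spin":0,"hand":0},{"x":-0.11,"y":-0.08,"z":0.115,"spin":0,"hand":0},{"x":-0.14,"y":-0.1,"z":0.095,"spin":0,"hand":0},{"x":-0.14,"y":-0.1,"z":0.055,"spin":0,"hand":0},{"x":-0.14,"y":-0.1,"z":0.055,"spin":0,"hand":0}]'
cat > chk.py <<'E'
from h import *
import sys
d=snap('wrist',sys.argv[1]); s=state();print(s['t'],s['eef_pos'],s['ft_force'])
th=np.radians(-3.7);R=np.array([[np.cos(th),-np.sin(th)],[np.sin(th),np.cos(th)]])
o=np.array((573.3,-258.2));N=lambda a,b,z:[*(R@(a,b)+o),z]
im=d['img'].astype(float).mean(2)
for dz in(0,4,8,16): print('block',dz,p(d,[N(-46+a,65+b,z+dz) for z in(54,70) for a,b in((-11,-12),(-11,12))]).round(0).tolist())
for dz in (0,4): print('eye',dz,p(d,[N(-46+a,-64+b,64+dz) for a,b in((0,0),(-15,0),(15,0),(0,8),(0,-8),(-8,0),(8,0))]).round(0).tolist())
print('post top',p(d,[N(-46,-67.5,65)]))
u,v=p(d,[N(-57,65,62)])[0].astype(int)
for r in range(v-22,v+25,4): print(r,u-40,' '.join('%3d'%x for x in im[r,u-40:min(512,u+50):3]))
u,v=p(d,[N(-46,-64,64)])[0].astype(int)
if v<370:
  for r in range(v-24,min(v+27,384),3): print(r,u-40,' '.join('%3d'%x for x in im[r,u-40:min(512,u+50):3]))
E
python3 chk.py w15
```

```text
t: 22.4
eef_pos: [388.3, -290.2, 136.6]
tcp_rot: [-3.138, 0.004, -0.068]
ft_force: [-0.1, 1.3, -1.0]
opening: 0.001
22.45 [ 389.77156195 -289.90692717  138.13522684] [ 0.40418465 -0.17875613  0.43352448]
block 0 [[432.0, 68.0], [437.0, 31.0], [445.0, 65.0], [450.0, 25.0]]
block 4 [[435.0, 67.0], [440.0, 30.0], [449.0, 65.0], [454.0, 24.0]]
block 8 [[438.0, 67.0], [443.0, 28.0], [452.0, 64.0], [458.0, 22.0]]
block 16 [[445.0, 65.0], [450.0, 25.0], [460.0, 62.0], [467.0, 19.0]]
eye 0 [[433.0, 230.0], [413.0, 230.0], [452.0, 230.0], [434.0, 220.0], [431.0, 240.0], [422.0, 230.0], [443.0, 230.0]]
eye 4 [[436.0, 232.0], [416.0, 232.0], [456.0, 232.0], [437.0, 222.0], [434.0, 242.0], [425.0, 232.0], [446.0, 232.0]]
post top [[432.8348825 234.6014714]]
25 400 224 224 224 225 225 224 224 223 223 222 162 216 236 236 236 234 233 237 232 235 235 234 238 235 236 224 224 223 221 219
29 400 111 113 112 114 115 116 115 121 108 107 105 235 237 237 236 154  53  74 104 103 105 104 106 103 101 102 104 102 131 142
33 400 107 107 104 109 108 107 107 108 105 104 102 235 236 149  47  48  50  82 104 104 106
[... 2655 characters left out ...]
  78 109 109 108 215 230 230 230 229 228 228 228 228 228 226
241 392 230 230 229 216 112 228 238 240 205  93 107 107 108 108 108 107 107 104 215 231 229 229 230 229 229 229 229 229 228 226
244 392 230 229 228 226 223 220 224 224 229  82  81 108 108 108 108 107 153 232 230 229 229 229 229 229 229 230 229 229 228 226
247 392 230 231 229 226 224 223 224 226 231  58  50  53  51  50  50  48 182 232 230 230 230 230 229 229 228 229 230 229 228 228
250 392 230 231 229 226 224 223 223 224 229  47  50  51  52  52  51  51  50 123 231 230 230 229 229 229 229 228 229 230 230 229
253 392 231 231 229 226 224 223 223 224 230  46  49  50  51  52  52  52  50  52  76 220 228 227 227 229 228 228 229 229 229 228
```

```bash
python3 -c "
from cell import job_done,state
print(job_done()); print(state()['t'],state()['ft_force'])"
```

```text
the job is handed in; nothing more can be done
None
the job is handed in; nothing more can be done
```

The driver is in the nest under the lip, the spring is stretched across it from hole to post, and the job was handed in at about 22.5 s. No verdict was reported.

**Driver:** The handwheel has no tilt axis. I pivoted the driver in the grip by lowering its heel onto the heel stop, slid it under the lip, then lowered and released it. The picture right after release put its centre within about 0.5 mm of the nest origin in x and y, and it looked level. I did not measure it again after fitting the spring.

**Spring:** The pin went into the hole without resistance. I stretched the spring (about 5 N measured) and lowered the eye over the post until it seated.

- **Fault found and mended:** after I let go, the hook end stood about 16 mm too high, with the pin only about 14 mm deep. I pressed the block down with the closed fingertips at under 5 N. The next check showed it about 2–3 mm from fully seated, so the pin is about 27 mm deep.
- **Eye at the end:** it sits round the post at the height of its foot. Its centre is about 3.5 mm from the post, on the hook side, because the spring pulls it that way.

**Checks not done:**
- The strip, gauge block and screwdriver showed no change in the top camera. The arm hid the calliper there, so I have no final check of it, though I never worked near it.
- I used all 12 allowed pictures before releasing the spring, so the last checks were made from pixel values rather than by viewing.

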